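# Put up a folding crate and pack the canisters from the latched food chest

## Task

Pack the kitchen canisters for carrying away: turn the quarter-turn latch to free the lid of the white food chest and lift the lid open, put up all four walls of the folded grey crate, and stand every canister from the chest upright on the crate's floor. Then shut the lid of the empty chest and turn its latch back to locked. Leave the bowl, the glass, the plate and the basket where they are.

Things in the scene. Friction and masses are not known exactly. Their poses are not given: they have to be found in the camera images.
- chest: White enamelled steel food chest, 142 (x) by 292 (y) by 90 mm high without the lid, fixed to the counter; walls and floor 6 mm thick. The canisters stand in a row in its front part, 92 mm deep; behind a 60 mm high partition a cutting board stands in a slot. Origin: centre of the underside; its front (handle) side is -x, the lid's hinge runs along +x top edge
- lid (a joint): Hinge of the chest's wooden lid (rad): 0 = shut, 1.75 = fully open (a little past upright, leaning away from the front). It is stiff and stays at any angle; about 5 N at the bar moves it. It cannot be opened while the latch is locked
- lid_hinge (a point): Middle of the lid's hinge line, along the far top edge of the chest, 90 mm above the counter; it stays put
- lid_bar (a point): Middle of the lid's handle: a round steel bar 12 mm thick and 110 mm long, parallel to the hinge, 38 mm in front of the lid's front edge; when shut it is 180 mm in front of the hinge line, 25 mm above its level; swings with the lid. The lid is 30 mm deep, its top 120 mm above the counter when shut
- latch (a joint): Quarter-turn cam latch on the lid (rad, growing anticlockwise seen from above the shut lid): 0 = locked, pi/2 = free, with a stop at each end; the lid is free from about 1.1. About 0.1 N m turns it. Start is near 0
- latch_grip (a point): Point to grip the latch's black bar knob: on its turning axis, 28 mm above the lid's top, 22 mm behind the lid's front edge, midway along the lid. The bar is 50 mm long, 14 mm wide, its top 38 mm above the lid; locked it points along the chest's x, free along its y. The point's own x axis lies along the bar
- crate: Grey plastic folding crate, 208 (x) by 268 (y) mm, fixed to the counter by its rubber feet; floor 4 mm thick. Side walls at +x (far) and -x (near), end walls at +y (left) and -y (right), all folded flat inward at the start. With walls up the inside is about 190 by 245 mm, the rails' tops at 109 mm (sides) and 121 mm (ends) above the counter. Origin: centre of the underside
- wall_far (a joint): Hinge of the crate's far (+x) wall (rad): 0 = folded flat inward, pi/2 = upright, against a stop. Stays at any angle; about 3 to 5 N at the rail moves it. Folded, it lies under the two end walls and is trapped until they are up
- wall_near (a joint): Hinge of the crate's near (-x) wall (rad): 0 = folded flat inward, pi/2 = upright, against a stop. Stays at any angle; about 3 to 5 N at the rail moves it. Folded, it lies under the two end walls and is trapped until they are up
- wall_left (a joint): Hinge of the crate's left (+y) wall (rad): 0 = folded flat inward, pi/2 = upright, against a stop. Stays at any angle; about 3 to 5 N at the rail moves it. Folded, it lies on top of the side walls
- wall_right (a joint): Hinge of the crate's right (-y) wall (rad): 0 = folded flat inward, pi/2 = upright, against a stop. Stays at any angle; about 3 to 5 N at the rail moves it. Folded, it lies on top of the side walls
- rail_far (a point): Middle of the round top rail (12 mm thick, along the crate's y) of the far wall; swings with the wall. Wall 240 mm long; hinge line 28 mm above the counter, 100 mm from the crate's centre; hinge line to rail axis 75 mm: solid panel 6 mm thick for the first 39 mm, then an open hand slot 30 mm high over the wall's length, then the rail
- rail_near (a point): Middle of the round top rail (12 mm thick, along the crate's y) of the near wall; swings with the wall. Wall 240 mm long; hinge line 28 mm above the counter, 100 mm from the crate's centre; hinge line to rail axis 75 mm: solid panel 6 mm thick for the first 39 mm, then an open hand slot 30 mm high over the wall's length, then the rail
- rail_left (a point): Middle of the round top rail (12 mm thick, along the crate's x) of the left wall; swings with the wall. Wall 176 mm long; hinge line 56 mm above the counter, 130 mm from the crate's centre; hinge line to rail axis 59 mm: solid panel 6 mm thick for the first 23 mm, then an open hand slot 30 mm high over the wall's length, then the rail
- rail_right (a point): Middle of the round top rail (12 mm thick, along the crate's x) of the right wall; swings with the wall. Wall 176 mm long; hinge line 56 mm above the counter, 130 mm from the crate's centre; hinge line to rail axis 59 mm: solid panel 6 mm thick for the first 23 mm, then an open hand slot 30 mm high over the wall's length, then the rail
- canister_a: Wide round steel canister, 64 mm across, with a lid fastened on and a round knob (22 mm across, 26 mm high) standing on the middle of the lid, by which it is lifted from above; body with lid 66 mm high, so the knob top is at 92 mm. Origin: centre of the underside, z up along its axis. At the start it stands in the chest, or is absent
- canister_b: Slim round steel canister, 54 mm across, with a lid fastened on and a round knob (22 mm across, 26 mm high) standing on the middle of the lid, by which it is lifted from above; body with lid 66 mm high, so the knob top is at 92 mm. Origin: centre of the underside, z up along its axis. At the start it stands in the chest, or is absent
- canister_c: Square white ceramic canister, 58 by 58 mm, with a lid fastened on and a round knob (22 mm across, 26 mm high) standing on the middle of the lid, by which it is lifted from above; body with lid 66 mm high, so the knob top is at 92 mm. Origin: centre of the underside, z up along its axis. At the start it stands in the chest, or is absent
- canister_d: Oblong white ceramic canister, 46 by 64 mm, with a lid fastened on and a round knob (22 mm across, 26 mm high) standing on the middle of the lid, by which it is lifted from above; body with lid 66 mm high, so the knob top is at 92 mm. Origin: centre of the underside, z up along its axis. At the start it stands in the chest, or is absent
- bowl: Lime-green bowl, 150 mm across, 60 mm high; bystander
- glass_cup: Clear glass, 72 mm across, 75 mm high; bystander
- plate: White plate, 190 mm across, 20 mm high; bystander
- woven_basket: Low dark green woven basket, 140 mm across, 60 mm high; bystander

How it is judged:
On the way, in this order (a step that is already met when the one before it is completed fails the run):
1. the latch is turned free and the lid of the chest stands open (value of joint latch above 1.2 rad and value of joint lid above 1.35 rad), for 0.2 s.
2. all four walls of the crate are up and every canister stands in it (value of joint each of wall_far, wall_near, wall_left, wall_right above 1.45 rad and x of canister_a in the frame of crate between -0.08 and 0.08 m and y of canister_a in the frame of crate between -0.11 and 0.11 m and z of canister_a in the frame of crate between -0.01 and 0.02 m and angle between each of canister_a, canister_b, canister_c, canister_d's own z axis and vertical below 0.2 rad and x of canister_b in the frame of crate between -0.08 and 0.08 m and y of canister_b in the frame of crate between -0.11 and 0.11 m and z of canister_b in the frame of crate between -0.01 and 0.02 m and x of canister_c in the frame of crate between -0.08 and 0.08 m and y of canister_c in the frame of crate between -0.11 and 0.11 m and z of canister_c in the frame of crate between -0.01 and 0.02 m and x of canister_d in the frame of crate between -0.08 and 0.08 m and y of canister_d in the frame of crate between -0.11 and 0.11 m and z of canister_d in the frame of crate between -0.01 and 0.02 m), for 0.2 s.
At the end, for the whole second after the job is handed in: All four crate walls upright (above 1.45 rad), every canister upright (within 0.2 rad) at rest on the crate's floor, the lid shut (under 0.05 rad) and the latch back to locked (under 0.2 rad) (all of step 2 and linear speed of each of canister_a, canister_b, canister_c, canister_d below 0.02 m/s and value of joint lid below 0.05 rad and value of joint latch below 0.2 rad); the robot touches nothing.
It fails at once if the bowl, glass, plate or basket is pushed more than 30 mm (distance of any of bowl, glass_cup, plate, woven_basket from where it was at the start of the episode above 0.03 m).
Of canister_a, canister_b, canister_c, canister_d only 2 to 4 are there at a start; the rules pass over those that are not, and their reading is None.
At some moment in a run one of canister_a, canister_b, canister_c, canister_d may be knocked a few centimetres aside while the robot is not near it.
It also fails if it takes over 210 s, if anything falls off the work surface, if the arm or the gripper's body presses on something with over 40 N, if the wrist force passes 120 N, or if a joint passes its speed limit or range.

## Robot

A 6-joint arm with a two-finger parallel gripper is mounted at the origin on the work surface. World frame = base frame: x ahead of the robot, y to its left, z up, the work surface at z = 0. Lengths are in m, angles in rad, forces in N, time in s.
With the tool pointing down it reaches from about 0.35 to 0.975 m from the base axis. Payload 4.9 kg.
Tool frame: the origin (TCP) lies midway between the tips of the shut fingers; the grasp point (between the pads) lies manip.tcp_to_grasp behind it (manip.tcp_to_grasp is the distance from the TCP to the grasp point, in m); z points along the fingers, y is the line along which they close (so a half turn about z gives the same grasp; the last joint's range is limited). The gripper opens to 85 mm and grips with 20 to 120 N. Pads are 22 mm wide; open, the fingers measure 114 mm over their backs; the gripper's body (76 mm by 85 mm) begins 54 mm behind the grasp point. The pads swing forward as they close: fully open they stand 13 mm farther back than shut.
Start: joints at [1.051, 0.053, 1.613, -0, 1.476, -0.119], TCP at [0.244, 0.575, 0.231] pointing down, gripper open.
Joint ranges: [-3.01, 3.01], [-1.01, 2.22], [0.06, 2.58], [-1.02, 4.17], [0.09, 2.62], [-3.14, 3.14]. Speed limits (rad/s): [2.57, 2.57, 3.14, 3.14, 3.14, 3.14].

## Interface

Orientations are given as a unit quaternion [w, x, y, z].
In Python, from plant import manip, grab_frame, calibration, job_done gives the robot as it stands.
- The arm moves only by the tool send_rows, never from a script. Its argument "rows" is a list of rows, each an object of numbers: "x", "y", "z": the shift along the tool's x, y, z normalised to -1 to 1, where 1 is 15 cm; "wx", "wy", "wz": the turn, a rotation vector about the tool's x, y, z normalised to -1 to 1, where 1 is pi/4 rad; "hand": the opening, from -1 (shut) to 1 (fully open). In form: [{"x": .., "y": .., "z": .., "wx": .., "wy": .., "wz": .., "hand": ..}, ...]. A call has exactly 10 rows; each row shifts and turns the commanded pose from where the row before left it, along the tool's axes as they then stand; what a row does not reach is not made up. A row lasts 1/12 s, in which the tool goes at most 41.7 mm and 7.16 degrees, less where a joint would pass 70% of its speed; a pose out of reach is approached as far as the arm can. A call with a number of a shift or a turn outside -1 to 1 is refused whole. A call with a gripper value outside its range is refused whole. The fingers move at their own pace and stop on an object; the grip force is fixed at half the most. Time passes only in rows, so rows that do not move let the fingers close, or fill a call up. It gives the time, the measured TCP pose, the force, the opening and the grip force at its end, in the units of the state.
- manip.state(): the state, without advancing time (a new reading comes with each control period).
- grab_frame(name): name is "scene" or "side" or "wrist"; returns the picture (420x560x3 uint8, blue, green, red); there is no depth.
- calibration(name): a dict with "camera_matrix" (3x3 intrinsics, pixels), "k1" (the pictures are not rectified: a ray, as slopes to the right and down, at radius r is drawn at 1 + k1 r^2 times it, then the intrinsics apply), "R" (3x3) and "t" (3): a world point X has camera coordinates R X + t. Camera axes: x right, y down, z forward; pixel columns grow to the right and rows downward; lengths in m; the calibration is good to about 2 mm. A picture is of the moment at which its call begins: read the wrist's pose just before it. calibration takes no time and is no camera call; for the wrist camera it gives the pose at the moment of the call.
- job_done(): hands the job in; it is judged then, once.
The state is a dict: "time": time; "joint_pos": joint angles; "joint_vel": joint speeds; "joint_efforts": joint torques, N m; "tool_pos": TCP position; "tool_rot": TCP orientation; "contact_force": force on the tool from outside, world axes, zero at the start; "ft_torque": the same for the moment, N m; "gripper_width": opening from 0.0 (shut) to 1.0 (fully open); "grasp_force": force on a finger pad.
Only numpy, scipy, OpenCV 4.12 (cv2) and the standard library are available. Lean on these libraries where they do the work, as an engineer would, in place of code of your own. Each camera call takes 0.05 s, during which the arm holds its last target. There are 200 camera calls.

## Working session

There is one attempt and no reset: what is moved stays moved. The work goes in short steps, Python scripts to look and compute and a tool call to move; the robot and the scene stay as the last step left them, time stands still between calls to the robot, and variables do not carry over. Pictures are saved under pics/ and viewed, at most 14 in all, crops included, and the job is handed in when it is done.

Besides the shell and the picture viewer there is one more tool, called after "Call:" by a JSON object that holds its "name" and its "arguments". send_rows: Moves the arm, as the interface text tells. Scaled input: -1 to 1 covers 15 cm each way for a shift and pi/4 rad each way for a turn. Its arguments: {"type":"object","properties":{"rows":{"type":"array","items":{"type":"object","properties":{"x":{"type":"number","minimum":-1,"maximum":1},"y":{"type":"number","minimum":-1,"maximum":1},"z":{"type":"number","minimum":-1,"maximum":1},"wx":{"type":"number","minimum":-1,"maximum":1},"wy":{"type":"number","minimum":-1,"maximum":1},"wz":{"type":"number","minimum":-1,"maximum":1},"hand":{"type":"number"}}}}},"required":["rows"]}

```bash
mkdir -p pics; ls
python3 - <<'E'
from plant import manip, grab_frame, calibration
import cv2
print(manip.state()); print(manip.tcp_to_grasp)
for n in ("scene","side"):
    cv2.imwrite(f"pics/{n}0.png",grab_frame(n)); c=calibration(n); print(n,c)
E
```

```text
pics
{'time': 0.0, 'joint_pos': array([ 1.05102925e+00,  5.33425606e-02,  1.61428084e+00,  4.86659804e-05,
        1.47597705e+00, -1.19012133e-01]), 'joint_vel': array([-0.00210338, -0.00042414, -0.00017589, -0.00066624, -0.00203626,
       -0.00073299]), 'joint_efforts': array([ 1.97557201e-04, -3.93692529e+01, -3.70175064e+01, -1.88415252e-04,
        6.98703006e-03, -2.79246215e-06]), 'tool_pos': array([0.24351025, 0.57494914, 0.23007973]), 'tool_rot': array([-3.38208053e-04,  1.99041448e-01,  9.79990558e-01, -9.45524781e-04]), 'contact_force': array([ 0.12724812, -0.06160891, -0.70423759]), 'ft_torque': array([-0.02120982,  0.01277509,  0.00912968]), 'grasp_force': 0.0, 'gripper_width': 0.9975043712226493}
0.0187
scene {'camera_matrix': array([[486.32186751,   0.        , 282.71086665],
       [  0.        , 486.32186751, 203.33540547],
       [  0.        ,   0.        ,   1.        ]]), 'k1': 0.022873046580251747, 'R': array([[ 0.09293335,  0.99554896, -0.01567362],
       [ 0.81479652, -0.08508883, -0.57346885],
       [-0.57224997,  0.04052357, -0.81907741]]), 't': array([-0.04109051, -0.43887209,  2.16118057])}
side {'camera_matrix': array([[518.75344462,   0.        , 284.64326604],
       [  0.        , 518.75344462, 208.60113695],
       [  0.        ,   0.        ,   1.        ]]), 'k1': -0.0640600947275554, 'R': array([[ 8.51433349e-01, -5.24462623e-01, -4.57787278e-04],
       [-4.16166608e-01, -6.75089613e-01, -6.09146427e-01],
       [ 3.19165486e-01,  5.18838098e-01, -7.93057641e-01]]), 't': array([-0.52186121,  0.29974029,  1.62728252])}
```

View pics/scene0.png

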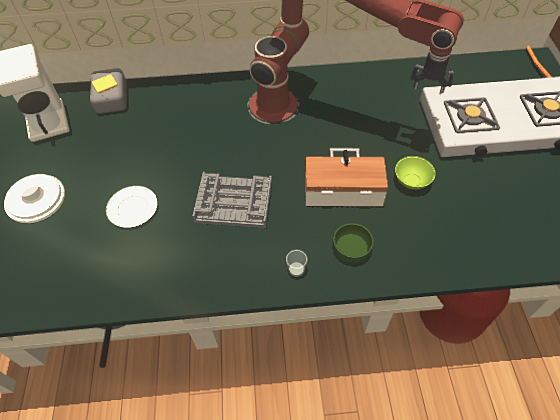

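View pics/side0.png

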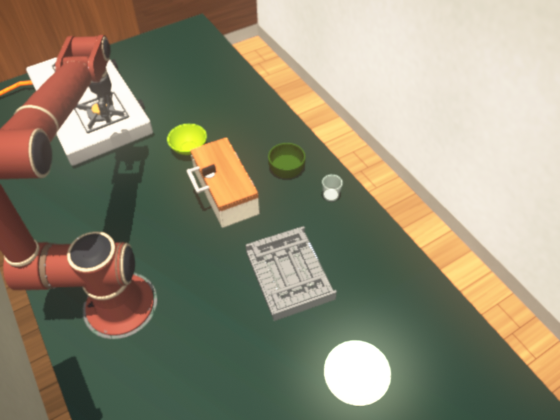

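The scene view (camera on the far side, +y right, +x down) shows the chest lid at about (346,172), its bar at (344,151) on the robot side, the crate at (232,199), plate (132,207), glass (296,262), basket (352,243) and bowl (415,174). The side view agrees.

```bash
cat > h.py <<'E'
import numpy as np, cv2
from scipy.spatial.transform import Rotation as Ro
from plant import manip, grab_frame, calibration
def ray(c,uv):
    K=c["camera_matrix"]; uv=np.atleast_2d(np.asarray(uv,float))
    d=(uv-K[:2,2])/np.array([K[0,0],K[1,1]]); s=d.copy()
    for _ in range(8): s=d/(1+c["k1"]*(s**2).sum(1,keepdims=True))
    R,t=c["R"],c["t"]; v=np.c_[s,np.ones(len(s))]@R
    return -R.T@t, v
def plane(c,uv,z):
    o,v=ray(c,uv); return o+v*((z-o[2])/v[:,2])[:,None]
def proj(c,X):
    p=np.atleast_2d(X)@c["R"].T+c["t"]; s=p[:,:2]/p[:,2:]
    s=s*(1+c["k1"]*(s**2).sum(1,keepdims=True)); K=c["camera_matrix"]
    return s*[K[0,0],K[1,1]]+K[:2,2]
def pose():
    s=manip.state(); w,x,y,z=s["tool_rot"]; return np.array(s["tool_pos"]),Ro.from_quat([x,y,z,w]),s
def down(yaw):  # tool z down, tool x axis at world yaw
    return Ro.from_euler('z',yaw)*Ro.from_euler('x',np.pi)
def delta(p,R):
    """shift in tool axes now (scaled units), turn (scaled units)"""
    p0,R0,s=pose()
    a=R0.inv().apply(np.asarray(p)-p0)/.15; b=(R0.inv()*R).as_rotvec()/(np.pi/4)
    print("shift",a.round(3),"turn",b.round(3)); return a,b
E
python3 - <<'E'
from h import *
im=cv2.imread("pics/scene0.png"); c=calibration("scene")
for n,p,z in (("lid",(346,172),.12),("bar",(344,151),.115),("crate",(232,199),.035),("glass",(296,262),.04),("basket",(352,243),.03),("bowl",(415,174),.03),("plate",(132,207),.01)): print(n,plane(c,p,z).round(3))
p,R,s=pose(); print(R.as_matrix().round(3)); w=calibration("wrist"); print("cam rel tool",R.inv().apply(-w["R"].T@w["t"]-p).round(3),(w["R"]@R.as_matrix()).round(2))
hsv=cv2.cvtColor(im,cv2.COLOR_BGR2HSV)
m=cv2.inRange(hsv,(5,90,80),(20,255,255)); n,l,st,ce=cv2.connectedComponentsWithStats(m)
for i in range(1,n):
    if st[i,4]>300 and st[i,1]<280: print(st[i],ce[i],cv2.minAreaRect(np.argwhere(l==i)[:,::-1].astype(np.float32)))
cv2.imwrite("pics/z0.png",cv2.resize(im[130:240,180:450],None,fx=2.9,fy=2.9,interpolation=cv2.INTER_CUBIC))
E
```

```text
lid [[0.506 0.229 0.12 ]]
bar [[0.401 0.239 0.115]]
crate [[ 0.523 -0.198  0.035]]
glass [[0.814 0.012 0.04 ]]
basket [[0.754 0.217 0.03 ]]
bowl [[0.474 0.512 0.03 ]]
plate [[ 0.502 -0.578  0.01 ]]
[[-0.921  0.39  -0.001]
 [ 0.39   0.921 -0.002]
 [ 0.    -0.002 -1.   ]]
cam rel tool [ 0.069 -0.    -0.142] [[-0.    1.    0.  ]
 [-0.96  0.   -0.27]
 [-0.27 -0.    0.96]]
[281   0  20  25 415] [290.90843373  11.1253012 ] ((290.5, 12.0), (24.0, 19.0), 90.0)
[ 353    0  111   48 2092] [415.32887189  15.89866157] ((406.27984619140625, 16.233959197998047), (111.39521026611328, 43.197967529296875), 16.699241638183594)
[252  17  57  59 781] [285.45838668  43.35211268] ((282.2956237792969, 42.932762145996094), (30.49839210510254, 63.92250061035156), 34.159690856933594)
[ 249   86   48   36 1015] [272.19802956 104.66600985] ((272.49139404296875, 103.85345458984375), (34.76343536376953, 47.2712287902832), 86.633544921875)
[ 306  156   82   36 2786] [345.86216798 173.83811917] ((346.5, 173.5), (35.0, 81.0), 90.0)
```

View pics/z0.png

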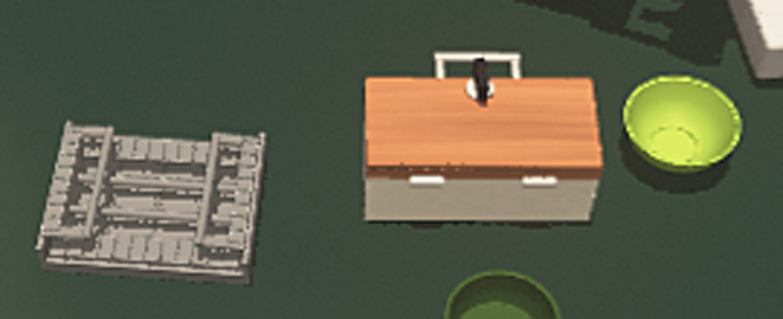

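The zoomed crop shows the lid's top outline at crop x 365–602, y 78–168. The black latch points along x at (481,82), the bar is at (478,57), and the crate is flat with its end rails at crop x 98 and 212. I'll move the wrist camera above the chest for a precise look.

Call:
{"name": "send_rows", "arguments": {"rows": [{"x": -0.19,"y": -0.155,"z": -0.12,"hand": 1},{"x": -0.19,"y": -0.155,"z": -0.12,"hand": 1},{"x": -0.19,"y": -0.155,"z": -0.12,"hand": 1},{"x": -0.19,"y": -0.155,"z": -0.12,"hand": 1},{"x": -0.19,"y": -0.155,"z": -0.12,"hand": 1},{"x": -0.19,"y": -0.155,"z": -0.12,"hand": 1},{"x": -0.19,"y": -0.155,"z": -0.12,"hand": 1},{"x": -0.19,"y": -0.155,"z": -0.12,"hand": 1},{"x": -0.19,"y": -0.155,"z": -0.12,"hand": 1},{"x": -0.19,"y": -0.155,"z": -0.12,"hand": 1}]}}

```text
invalid input at $.rows[0]: expected keys x, y, z, wx, wy, wz, hand
```

Call:
{"name": "send_rows", "arguments": {"rows": [{"wz": -0.128},{"wz": -0.128},{"wz": -0.128},{"wz": -0.128},{},{},{},{},{},{}]}}

```text
invalid input at $.rows[0]: expected keys x, y, z, wx, wy, wz, hand
```

Run:
```python
from h import *
p,R,s=pose(); print(p.round(4),R.as_matrix().round(3).tolist(),s["joint_pos"].round(2),s["time"],s["gripper_width"])
c=calibration("wrist"); im=grab_frame("wrist"); cv2.imwrite("pics/w1.png",im)
import pickle; pickle.dump(c,open("w1.pkl","wb")); print(c["camera_matrix"][0,0])
```

```text
[0.2436 0.575  0.2302] [[-0.921, 0.39, -0.001], [0.39, 0.921, -0.002], [0.0, -0.002, -1.0]] [ 1.05  0.05  1.61  0.    1.48 -0.12] 0.1 1.0002935140275058
331.94075769435295
```

View pics/w1.png

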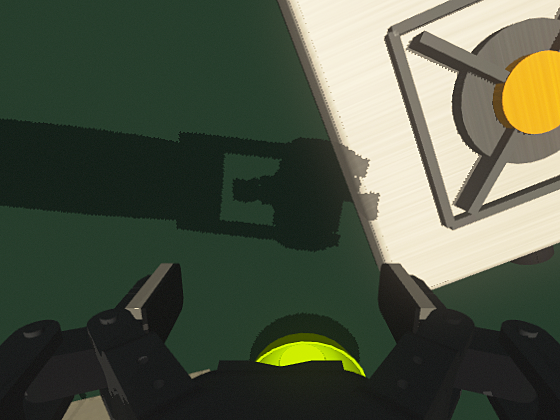

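I read the wrist view: the stove is upper right and the fingers sit at the bottom near (150,300) and (410,300). The bowl is at (310,350). Every row needs all its keys, so I'll resend the moves.

Call:
{"name": "send_rows", "arguments": {"rows": [{"x": -0.19,"y": -0.155,"z": -0.12,"wx": 0,"wy": 0,"wz": 0,"hand": 1},{"x": -0.19,"y": -0.155,"z": -0.12,"wx": 0,"wy": 0,"wz": 0,"hand": 1},{"x": -0.19,"y": -0.155,"z": -0.12,"wx": 0,"wy": 0,"wz": 0,"hand": 1},{"x": -0.19,"y": -0.155,"z": -0.12,"wx": 0,"wy": 0,"wz": 0,"hand": 1},{"x": -0.19,"y": -0.155,"z": -0.12,"wx": 0,"wy": 0,"wz": 0,"hand": 1},{"x": -0.19,"y": -0.155,"z": -0.12,"wx": 0,"wy": 0,"wz": 0,"hand": 1},{"x": -0.19,"y": -0.155,"z": -0.12,"wx": 0,"wy": 0,"wz": 0,"hand": 1},{"x": -0.19,"y": -0.155,"z": -0.12,"wx": 0,"wy": 0,"wz": 0,"hand": 1},{"x": -0.19,"y": -0.155,"z": -0.12,"wx": 0,"wy": 0,"wz": 0,"hand": 1},{"x": -0.19,"y": -0.155,"z": -0.12,"wx": 0,"wy": 0,"wz": 0,"hand": 1}]}}

```text
time: 0.98
tool_pos: [0.4157, 0.2485, 0.412]
tool_rot: [0.0, 0.199, 0.98, 0.0]
contact_force: [0.2, -0.3, -0.1]
gripper_width: 1.004
grasp_force: 0.0
```

Call:
{"name": "send_rows", "arguments": {"rows": [{"x": 0,"y": 0,"z": 0,"wx": 0,"wy": 0,"wz": -0.128,"hand": 1},{"x": 0,"y": 0,"z": 0,"wx": 0,"wy": 0,"wz": -0.128,"hand": 1},{"x": 0,"y": 0,"z": 0,"wx": 0,"wy": 0,"wz": -0.128,"hand": 1},{"x": 0,"y": 0,"z": 0,"wx": 0,"wy": 0,"wz": -0.128,"hand": 1},{"x": 0,"y": 0,"z": 0,"wx": 0,"wy": 0,"wz": 0,"hand": 1},{"x": 0,"y": 0,"z": 0,"wx": 0,"wy": 0,"wz": 0,"hand": 1},{"x": 0,"y": 0,"z": 0,"wx": 0,"wy": 0,"wz": 0,"hand": 1},{"x": 0,"y": 0,"z": 0,"wx": 0,"wy": 0,"wz": 0,"hand": 1},{"x": 0,"y": 0,"z": 0,"wx": 0,"wy": 0,"wz": 0,"hand": 1},{"x": 0,"y": 0,"z": 0,"wx": 0,"wy": 0,"wz": 0,"hand": 1}]}}

```text
time: 1.82
tool_pos: [0.4155, 0.2503, 0.4113]
tool_rot: [-0.0, -0.0, 1.0, -0.0]
contact_force: [0.4, 0.5, 0.2]
gripper_width: 1.002
grasp_force: 0.0
```

Run:
```python
from h import *
p,R,s=pose(); print(p.round(4),R.as_matrix().round(3).tolist(),s["joint_pos"].round(2),s["time"],s["gripper_width"])
c=calibration("wrist"); im=grab_frame("wrist"); cv2.imwrite("pics/w1b.png",im)
import pickle; pickle.dump(c,open("w1.pkl","wb"))
```

```text
[0.4155 0.2503 0.4113] [[-1.0, -0.001, -0.0], [-0.001, 1.0, -0.0], [0.0, -0.0, -1.0]] [ 0.39 -0.32  1.66 -0.    1.81 -1.18] 1.8167 1.0017534981467902
```

View pics/w1b.png

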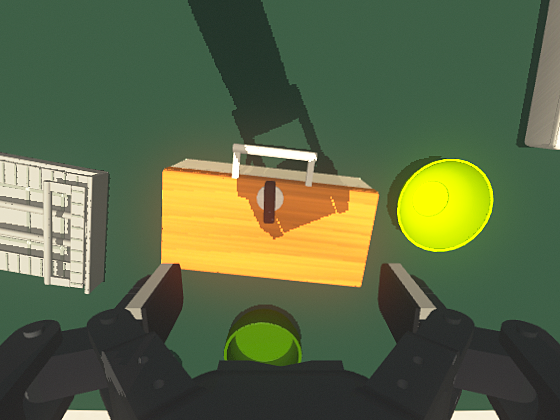

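The wrist view shows the lid with corners near (163,169), (378,190), (362,287) and (162,267), yawed a few degrees clockwise. The bar runs from (237,148) to (315,154), the latch bar is at (269,202), and the crate's left end is at the left edge.

Run:
```python
from h import *
import pickle
c=pickle.load(open("w1.pkl","rb")); im=cv2.imread("pics/w1b.png"); hsv=cv2.cvtColor(im,cv2.COLOR_BGR2HSV)
m=cv2.inRange(hsv,(5,100,60),(24,255,255)); m=cv2.morphologyEx(m,cv2.MORPH_OPEN,np.ones((5,5)))
cs=max(cv2.findContours(m,0,2)[0],key=cv2.contourArea)[:,0]
P=plane(c,cs,.12)[:,:2].astype(np.float32)*1000; r=cv2.minAreaRect(P); print(r, cv2.boxPoints(r).round(1).tolist())
print("corners",plane(c,[(163,169),(378,190),(362,287),(162,267)],.12).round(4).tolist())
d=cv2.inRange(hsv,(0,0,0),(180,255,45)); d[:, :255]=0; d[:,285:]=0; d[:170]=0;d[235:]=0
print("knob",cv2.minAreaRect(np.argwhere(d)[:,::-1].astype(np.float32)))
print("knobends",plane(c,[(269,181),(269,223)],.158).round(4).tolist()); print("bar",plane(c,[(237,148),(315,154)],.121).round(4).tolist())
w=cv2.inRange(hsv,(0,0,170),(180,60,255));
```

```text
((515.2288208007812, 229.5209503173828), (290.9884948730469, 184.68124389648438), 84.19960021972656) [[408.70001220703125, 94.0999984741211], [592.4000244140625, 75.4000015258789], [621.7999877929688, 364.8999938964844], [438.1000061035156, 383.6000061035156]]
corners [[0.4134, 0.0959, 0.12], [0.4414, 0.3808, 0.12], [0.5857, 0.3693, 0.12], [0.5542, 0.0809, 0.12]]
knob ((0.0, 0.0), (0.0, 0.0), 0.0)
knobends [[0.4221, 0.2365, 0.158], [0.4754, 0.2361, 0.158]]
bar [[0.3861, 0.1944, 0.121], [0.3937, 0.295, 0.121]]
```

Call:
{"name": "send_rows", "arguments": {"rows": [{"x": -0.033,"y": -0.013,"z": 0.267,"wx": 0,"wy": 0,"wz": 0,"hand": 0},{"x": -0.033,"y": -0.013,"z": 0.267,"wx": 0,"wy": 0,"wz": 0,"hand": 0},{"x": -0.033,"y": -0.013,"z": 0.267,"wx": 0,"wy": 0,"wz": 0,"hand": 0},{"x": -0.033,"y": -0.013,"z": 0.267,"wx": 0,"wy": 0,"wz": 0,"hand": 0},{"x": -0.033,"y": -0.013,"z": 0.267,"wx": 0,"wy": 0,"wz": 0,"hand": 0},{"x": -0.033,"y": -0.013,"z": 0.267,"wx": 0,"wy": 0,"wz": 0,"hand": 0},{"x": -0.033,"y": -0.013,"z": 0.1,"wx": 0,"wy": 0,"wz": 0,"hand": 0},{"x": 0,"y": 0,"z": 0.1,"wx": 0,"wy": 0,"wz": 0,"hand": 0},{"x": 0,"y": 0,"z": 0.06,"wx": 0,"wy": 0,"wz": 0,"hand": 0},{"x": 0,"y": 0,"z": 0,"wx": 0,"wy": 0,"wz": 0,"hand": 0}]}}

```text
time: 2.7
tool_pos: [0.4488, 0.2361, 0.1295]
tool_rot: [-0.002, -0.001, 1.0, -0.001]
contact_force: [-0.2, -0.1, -0.8]
gripper_width: 0.498
grasp_force: 0.0
```

Run:
```python
from h import *
p,R,s=pose(); print(p.round(4),s["time"],s["gripper_width"],s["contact_force"])
cv2.imwrite("pics/w2.png",grab_frame("wrist"))
```

```text
[0.4488 0.2361 0.1295] 2.7 0.49798259165007996 [-0.16519703 -0.10783463 -0.82412535]
```

View pics/w2.png

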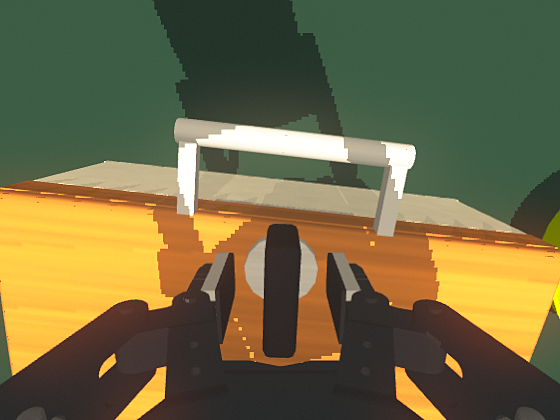

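The wrist view shows the knob at (281,290), centred between the pads. Now I close on it and turn it.

Call:
{"name": "send_rows", "arguments": {"rows": [{"x": 0,"y": 0,"z": 0,"wx": 0,"wy": 0,"wz": 0,"hand": -1},{"x": 0,"y": 0,"z": 0,"wx": 0,"wy": 0,"wz": 0,"hand": -1},{"x": 0,"y": 0,"z": 0,"wx": 0,"wy": 0,"wz": 0,"hand": -1},{"x": 0,"y": 0,"z": 0,"wx": 0,"wy": 0,"wz": 0,"hand": -1},{"x": 0,"y": 0,"z": 0,"wx": 0,"wy": 0,"wz": 0,"hand": -1},{"x": 0,"y": 0,"z": 0,"wx": 0,"wy": 0,"wz": 0,"hand": -1},{"x": 0,"y": 0,"z": 0,"wx": 0,"wy": 0,"wz": -0.155,"hand": -1},{"x": 0,"y": 0,"z": 0,"wx": 0,"wy": 0,"wz": -0.155,"hand": -1},{"x": 0,"y": 0,"z": 0,"wx": 0,"wy": 0,"wz": -0.155,"hand": -1},{"x": 0,"y": 0,"z": 0,"wx": 0,"wy": 0,"wz": -0.155,"hand": -1}]}}

```text
time: 3.58
tool_pos: [0.4513, 0.2363, 0.1341]
tool_rot: [0.001, -0.244, 0.97, -0.001]
contact_force: [-0.5, -3.5, 6.2]
gripper_width: 0.151
grasp_force: 60.4
```

Call:
{"name": "send_rows", "arguments": {"rows": [{"x": 0,"y": 0,"z": 0,"wx": 0,"wy": 0,"wz": -0.155,"hand": -1},{"x": 0,"y": 0,"z": 0,"wx": 0,"wy": 0,"wz": -0.155,"hand": -1},{"x": 0,"y": 0,"z": 0,"wx": 0,"wy": 0,"wz": -0.155,"hand": -1},{"x": 0,"y": 0,"z": 0,"wx": 0,"wy": 0,"wz": -0.155,"hand": -1},{"x": 0,"y": 0,"z": 0,"wx": 0,"wy": 0,"wz": -0.155,"hand": -1},{"x": 0,"y": 0,"z": 0,"wx": 0,"wy": 0,"wz": -0.155,"hand": -1},{"x": 0,"y": 0,"z": 0,"wx": 0,"wy": 0,"wz": -0.155,"hand": -1},{"x": 0,"y": 0,"z": 0,"wx": 0,"wy": 0,"wz": -0.155,"hand": -1},{"x": 0,"y": 0,"z": 0,"wx": 0,"wy": 0,"wz": 0,"hand": -1},{"x": 0,"y": 0,"z": 0,"wx": 0,"wy": 0,"wz": 0,"hand": -1}]}}

```text
time: 4.42
tool_pos: [0.4514, 0.2362, 0.134]
tool_rot: [0.001, -0.668, 0.744, -0.001]
contact_force: [0.0, -4.0, 6.9]
gripper_width: 0.149
grasp_force: 60.3
```

Run:
```python
from h import *
p,R,s=pose(); print(p.round(4),R.as_matrix()[:,0].round(3),s["gripper_width"],s["ft_torque"],s["contact_force"],s["joint_pos"].round(2))
```

```text
[0.4514 0.2362 0.134 ] [-0.108 -0.994  0.   ] 0.14855264155428996 [-0.70389722  0.20661765  0.05974151] [ 0.03664409 -3.99567527  6.90626418] [ 0.34 -0.15  1.97 -0.    1.31 -2.7 ]
```

Call:
{"name": "send_rows", "arguments": {"rows": [{"x": 0,"y": 0,"z": 0,"wx": 0,"wy": 0,"wz": 0,"hand": -0.34},{"x": 0,"y": 0,"z": 0,"wx": 0,"wy": 0,"wz": 0,"hand": -0.34},{"x": 0,"y": 0,"z": 0,"wx": 0,"wy": 0,"wz": 0,"hand": -0.34},{"x": 0,"y": 0,"z": -0.2,"wx": 0,"wy": 0,"wz": 0,"hand": -0.34},{"x": 0,"y": 0,"z": -0.2,"wx": 0,"wy": 0,"wz": 0,"hand": -0.34},{"x": 0,"y": 0.205,"z": 0,"wx": 0,"wy": 0,"wz": 0,"hand": -0.34},{"x": 0,"y": 0.205,"z": 0,"wx": 0,"wy": 0,"wz": 0,"hand": -0.34},{"x": 0,"y": 0,"z": 0.1,"wx": 0,"wy": 0,"wz": 0,"hand": -0.34},{"x": 0,"y": 0,"z": 0.1,"wx": 0,"wy": 0,"wz": 0,"hand": -0.34},{"x": 0,"y": 0,"z": 0,"wx": 0,"wy": 0,"wz": 0,"hand": -0.34}]}}

```text
time: 5.25
tool_pos: [0.3867, 0.2428, 0.1589]
tool_rot: [-0.002, -0.668, 0.744, 0.001]
contact_force: [-1.1, -0.0, -1.0]
gripper_width: 0.334
grasp_force: 0.0
```

Run:
```python
from h import *
p,R,s=pose(); print(p.round(4),R.as_matrix()[:,0].round(3),s["gripper_width"])
im=grab_frame("wrist"); c=calibration("wrist")
print(proj(c,[(.3903,.2429,.115),(.4500,.2367,.158)]).round(0)); cv2.imwrite("pics/w3.png",im)
```

```text
[0.3867 0.2428 0.1589] [-0.108 -0.994  0.002] 0.3341946493595959
[[276. 237.]
 [150. 269.]]
```

View pics/w3.png

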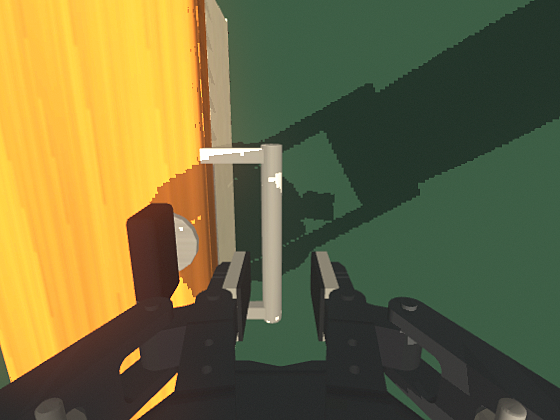

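The wrist view shows the bar from (272,150) to (274,320), about 4 mm left of the finger midline. The knob at (150,255) now lies along y, so the latch is free. I'll correct and compute the arc.

Call:
{"name": "send_rows", "arguments": {"rows": [{"x": 0,"y": -0.03,"z": 0.1,"wx": 0,"wy": 0,"wz": 0,"hand": -0.34},{"x": 0,"y": 0,"z": 0.1,"wx": 0,"wy": 0,"wz": 0,"hand": -0.34},{"x": 0,"y": 0,"z": 0.1,"wx": 0,"wy": 0,"wz": 0,"hand": -0.34},{"x": 0,"y": 0,"z": 0.1,"wx": 0,"wy": 0,"wz": 0,"hand": -0.34},{"x": 0,"y": 0,"z": 0,"wx": 0,"wy": 0,"wz": 0,"hand": -0.34},{"x": 0,"y": 0,"z": 0,"wx": 0,"wy": 0,"wz": 0,"hand": -1},{"x": 0,"y": 0,"z": 0,"wx": 0,"wy": 0,"wz": 0,"hand": -1},{"x": 0,"y": 0,"z": 0,"wx": 0,"wy": 0,"wz": 0,"hand": -1},{"x": 0,"y": 0,"z": 0,"wx": 0,"wy": 0,"wz": 0,"hand": -1},{"x": 0,"y": 0,"z": 0,"wx": 0,"wy": 0,"wz": 0,"hand": -1}]}}

```text
time: 6.13
tool_pos: [0.3919, 0.243, 0.1025]
tool_rot: [-0.002, -0.668, 0.744, 0.002]
contact_force: [-7.3, 0.1, 0.8]
gripper_width: 0.118
grasp_force: 58.5
```

```bash
cat >> h.py <<'E'
def arc(r,f0,f1,n):  # per-row (forward, up) in 0.15 m units; angle measured from the start-side horizontal
    f=np.linspace(f0,f1,n+1); q=np.c_[-r*np.cos(f),r*np.sin(f)]/.15
    q=np.diff(q.round(3),axis=0); print([tuple(map(float,a)) for a in q.round(3)])
E
python3 - <<'E'
from h import *
p,R,s=pose(); print(p.round(4),s["gripper_width"],s["contact_force"],s["grasp_force"])
arc(.1817,.138,.138+1.6,20)
E
```

```text
[0.3919 0.243  0.1025] 0.11758663840242682 [-7.31809139  0.0530527   0.8478807 ] 58.45668911933899
[(0.017, 0.095), (0.025, 0.094), (0.032, 0.091), (0.04, 0.089), (0.046, 0.085), (0.053, 0.081), (0.059, 0.077), (0.065, 0.071), (0.071, 0.066), (0.076, 0.061), (0.08, 0.054), (0.084, 0.047), (0.088, 0.041), (0.091, 0.034), (0.094, 0.026), (0.095, 0.018), (0.096, 0.011), (0.097, 0.003), (0.096, -0.004), (0.097, -0.013)]
```

Call:
{"name": "send_rows", "arguments": {"rows": [{"x": 0,"y": -0.017,"z": -0.095,"wx": 0,"wy": 0,"wz": 0,"hand": -1},{"x": 0,"y": -0.025,"z": -0.094,"wx": 0,"wy": 0,"wz": 0,"hand": -1},{"x": 0,"y": -0.032,"z": -0.091,"wx": 0,"wy": 0,"wz": 0,"hand": -1},{"x": 0,"y": -0.04,"z": -0.089,"wx": 0,"wy": 0,"wz": 0,"hand": -1},{"x": 0,"y": -0.046,"z": -0.085,"wx": 0,"wy": 0,"wz": 0,"hand": -1},{"x": 0,"y": -0.053,"z": -0.081,"wx": 0,"wy": 0,"wz": 0,"hand": -1},{"x": 0,"y": -0.059,"z": -0.077,"wx": 0,"wy": 0,"wz": 0,"hand": -1},{"x": 0,"y": -0.065,"z": -0.071,"wx": 0,"wy": 0,"wz": 0,"hand": -1},{"x": 0,"y": -0.071,"z": -0.066,"wx": 0,"wy": 0,"wz": 0,"hand": -1},{"x": 0,"y": -0.076,"z": -0.061,"wx": 0,"wy": 0,"wz": 0,"hand": -1}]}}

```text
time: 6.97
tool_pos: [0.4619, 0.2353, 0.2265]
tool_rot: [-0.004, -0.668, 0.744, 0.004]
contact_force: [-20.8, -1.4, 15.6]
gripper_width: 0.11
grasp_force: 58.9
```

Call:
{"name": "send_rows", "arguments": {"rows": [{"x": 0,"y": -0.08,"z": -0.054,"wx": 0,"wy": 0,"wz": 0,"hand": -1},{"x": 0,"y": -0.084,"z": -0.047,"wx": 0,"wy": 0,"wz": 0,"hand": -1},{"x": 0,"y": -0.088,"z": -0.041,"wx": 0,"wy": 0,"wz": 0,"hand": -1},{"x": 0,"y": -0.091,"z": -0.034,"wx": 0,"wy": 0,"wz": 0,"hand": -1},{"x": 0,"y": -0.094,"z": -0.026,"wx": 0,"wy": 0,"wz": 0,"hand": -1},{"x": 0,"y": -0.095,"z": -0.018,"wx": 0,"wy": 0,"wz": 0,"hand": -1},{"x": 0,"y": -0.096,"z": -0.011,"wx": 0,"wy": 0,"wz": 0,"hand": -1},{"x": 0,"y": -0.097,"z": -0.003,"wx": 0,"wy": 0,"wz": 0,"hand": -1},{"x": 0,"y": -0.096,"z": 0.004,"wx": 0,"wy": 0,"wz": 0,"hand": -1},{"x": 0,"y": -0.097,"z": 0.013,"wx": 0,"wy": 0,"wz": 0,"hand": -1}]}}

```text
time: 7.8
tool_pos: [0.6035, 0.2197, 0.2601]
tool_rot: [0.001, -0.668, 0.744, -0.001]
contact_force: [-4.3, -1.4, 4.6]
gripper_width: 0.109
grasp_force: 62.8
```

Run:
```python
from h import *
p,R,s=pose(); print(p.round(4),s["gripper_width"],s["contact_force"],s["grasp_force"])
cv2.imwrite("pics/s1.png",grab_frame("scene")[120:260,170:450].repeat(2,0).repeat(2,1))
```

```text
[0.6035 0.2197 0.2601] 0.10943411474793742 [-4.27402047 -1.42608544  4.55743139] 62.79025912284851
```

View pics/s1.png

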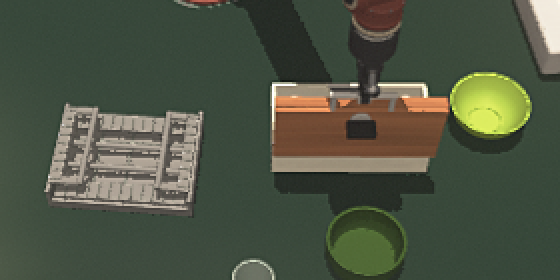

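The picture shows the lid standing upright and the arm at its bar. I'll release, rise, turn to ψ=180 and look into the chest.

Call:
{"name": "send_rows", "arguments": {"rows": [{"x": 0,"y": 0,"z": 0,"wx": 0,"wy": 0,"wz": 0,"hand": -0.3},{"x": 0,"y": 0,"z": 0,"wx": 0,"wy": 0,"wz": 0,"hand": -0.3},{"x": 0,"y": 0,"z": 0,"wx": 0,"wy": 0,"wz": 0,"hand": -0.3},{"x": 0,"y": 0,"z": -0.2,"wx": 0,"wy": 0,"wz": 0,"hand": -0.3},{"x": 0,"y": 0,"z": -0.2,"wx": 0,"wy": 0,"wz": 0,"hand": -0.3},{"x": 0,"y": 0,"z": -0.2,"wx": 0,"wy": 0,"wz": 0.155,"hand": -0.3},{"x": 0,"y": 0,"z": -0.2,"wx": 0,"wy": 0,"wz": 0.155,"hand": -0.3},{"x": 0,"y": 0,"z": 0,"wx": 0,"wy": 0,"wz": 0.155,"hand": -0.3},{"x": 0,"y": 0,"z": 0,"wx": 0,"wy": 0,"wz": 0.155,"hand": -0.3},{"x": 0,"y": 0,"z": 0,"wx": 0,"wy": 0,"wz": 0.155,"hand": -0.3}]}}

```text
time: 8.68
tool_pos: [0.6021, 0.2202, 0.3774]
tool_rot: [0.001, -0.411, 0.911, -0.0]
contact_force: [0.3, 0.6, -1.2]
gripper_width: 0.351
grasp_force: 0.0
```

Call:
{"name": "send_rows", "arguments": {"rows": [{"x": 0,"y": 0,"z": 0,"wx": 0,"wy": 0,"wz": 0.155,"hand": -0.3},{"x": 0,"y": 0,"z": 0,"wx": 0,"wy": 0,"wz": 0.155,"hand": -0.3},{"x": 0,"y": 0,"z": 0,"wx": 0,"wy": 0,"wz": 0.155,"hand": -0.3},{"x": 0,"y": 0,"z": 0,"wx": 0,"wy": 0,"wz": 0.155,"hand": -0.3},{"x": 0,"y": 0,"z": 0,"wx": 0,"wy": 0,"wz": 0.155,"hand": -0.3},{"x": 0,"y": 0,"z": 0,"wx": 0,"wy": 0,"wz": 0.155,"hand": -0.3},{"x": 0,"y": 0,"z": 0,"wx": 0,"wy": 0,"wz": 0.155,"hand": -0.3},{"x": 0.25,"y": 0,"z": 0,"wx": 0,"wy": 0,"wz": 0,"hand": -0.3},{"x": 0.25,"y": 0,"z": 0,"wx": 0,"wy": 0,"wz": 0,"hand": -0.3},{"x": 0,"y": 0,"z": 0,"wx": 0,"wy": 0,"wz": 0,"hand": -0.3}]}}

```text
time: 9.52
tool_pos: [0.5222, 0.2202, 0.375]
tool_rot: [-0.002, -0.002, 1.0, -0.0]
contact_force: [-0.2, 0.6, 0.6]
gripper_width: 0.345
grasp_force: 0.0
```

Run:
```python
from h import *; import pickle
p,R,s=pose(); print(p.round(4),R.as_matrix()[:,0].round(3),s["joint_pos"].round(2))
c=calibration("wrist");im=grab_frame("wrist"); cv2.imwrite("pics/w4.png",im);pickle.dump(c,open("w4.pkl","wb"))
```

```text
[0.5222 0.2202 0.375 ] [-1.    -0.004  0.004] [ 0.27 -0.13  1.55  0.    1.72 -1.31]
```

View pics/w4.png

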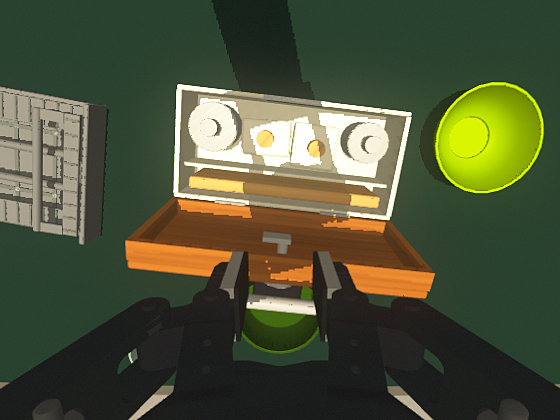

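The wrist view shows four canisters: wide round with its knob at (210,127), square knob (265,138), oblong knob (316,148) and slim round knob (370,145). The partition and board lie behind them. Next I look at the crate.

Call:
{"name": "send_rows", "arguments": {"rows": [{"x": 0,"y": -0.27,"z": 0,"wx": 0,"wy": 0,"wz": 0,"hand": -0.3},{"x": 0,"y": -0.27,"z": 0,"wx": 0,"wy": 0,"wz": 0,"hand": -0.3},{"x": 0,"y": -0.27,"z": 0,"wx": 0,"wy": 0,"wz": 0,"hand": -0.3},{"x": 0,"y": -0.27,"z": 0,"wx": 0,"wy": 0,"wz": 0,"hand": -0.3},{"x": 0,"y": -0.27,"z": 0,"wx": 0,"wy": 0,"wz": 0,"hand": -0.3},{"x": 0,"y": -0.27,"z": 0,"wx": 0,"wy": 0,"wz": 0,"hand": -0.3},{"x": 0,"y": -0.27,"z": 0,"wx": 0,"wy": 0,"wz": 0,"hand": -0.3},{"x": 0,"y": -0.27,"z": 0,"wx": 0,"wy": 0,"wz": 0,"hand": -0.3},{"x": 0,"y": -0.27,"z": 0,"wx": 0,"wy": 0,"wz": 0,"hand": -0.3},{"x": 0,"y": -0.27,"z": 0,"wx": 0,"wy": 0,"wz": 0,"hand": -0.3}]}}

```text
time: 10.4
tool_pos: [0.528, -0.1873, 0.3765]
tool_rot: [0.001, -0.001, 1.0, -0.0]
contact_force: [1.4, 0.3, -0.9]
gripper_width: 0.353
grasp_force: 0.0
```

Call:
{"name": "send_rows", "arguments": {"rows": [{"x": 0.05,"y": 0,"z": 0,"wx": 0,"wy": 0,"wz": 0,"hand": -0.3},{"x": 0.05,"y": 0,"z": 0,"wx": 0,"wy": 0,"wz": 0,"hand": -0.3},{"x": 0,"y": 0,"z": 0,"wx": 0,"wy": 0,"wz": 0,"hand": -0.3},{"x": 0,"y": 0,"z": 0,"wx": 0,"wy": 0,"wz": 0,"hand": -0.3},{"x": 0,"y": 0,"z": 0,"wx": 0,"wy": 0,"wz": 0,"hand": -0.3},{"x": 0,"y": 0,"z": 0,"wx": 0,"wy": 0,"wz": 0,"hand": -0.3},{"x": 0,"y": 0,"z": 0,"wx": 0,"wy": 0,"wz": 0,"hand": -0.3},{"x": 0,"y": 0,"z": 0,"wx": 0,"wy": 0,"wz": 0,"hand": -0.3},{"x": 0,"y": 0,"z": 0,"wx": 0,"wy": 0,"wz": 0,"hand": -0.3},{"x": 0,"y": 0,"z": 0,"wx": 0,"wy": 0,"wz": 0,"hand": -0.3}]}}

```text
time: 11.23
tool_pos: [0.5133, -0.1849, 0.376]
tool_rot: [0.0, -0.001, 1.0, -0.0]
contact_force: [-1.1, 0.2, 0.6]
gripper_width: 0.346
grasp_force: 0.0
```

Run:
```python
from h import *; import pickle
p,R,s=pose(); print(p.round(4),R.as_matrix()[:,0].round(3),s["joint_pos"].round(2))
c=calibration("wrist");im=grab_frame("wrist"); cv2.imwrite("pics/w5.png",im);pickle.dump(c,open("w5.pkl","wb"))
```

```text
[ 0.5133 -0.1849  0.376 ] [-1.    -0.002 -0.   ] [-0.48 -0.18  1.6  -0.    1.72 -2.05]
```

View pics/w5.png

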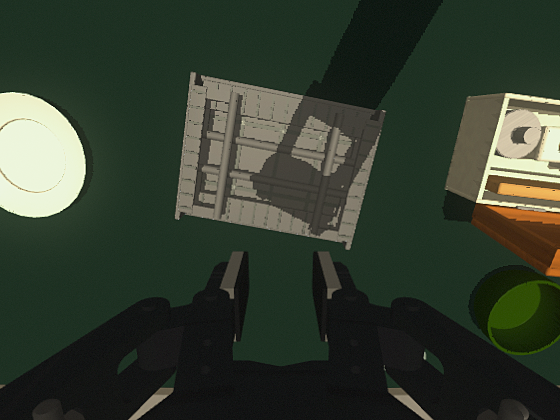

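The wrist view shows the crate with corners near (193,72), (384,111), (350,248) and (178,218). Its right-wall rail runs from (236,92) to (220,217), its left-wall rail from (335,112) to (318,233), and the side rails lie between them. A line detector should give the exact lines.

Run:
```python
from h import *; import pickle
c=pickle.load(open("w5.pkl","rb")); im=cv2.imread("pics/w5.png")
g=cv2.createCLAHE(6,(8,8)).apply(cv2.cvtColor(im,cv2.COLOR_BGR2GRAY))
L=cv2.createLineSegmentDetector().detect(g[60:260,165:400])[0][:,0]+[165,60,165,60]
for l in sorted(L,key=lambda l:l[0]):
    n=np.hypot(l[2]-l[0],l[3]-l[1])
    if n>38:
        if l[1]>l[3]: l=l[[2,3,0,1]]
        P=plane(c,l.reshape(2,2),.056)[:,:2]; v=P[1]-P[0]; print(l.round(0),P.round(3).tolist(),np.degrees(np.arctan2(v[1],v[0])).round(1))
print("corners z.06",plane(c,[(193,72),(384,111),(350,248),(178,218)],.06).round(3).tolist())
print("rails",plane(c,[(236,92),(220,217),(335,112),(318,233)],.062).round(3).tolist())
print("side rails",plane(c,[(208,135),(345,158),(203,168),(335,188)],.034).round(3).tolist())
```

```text
[188. 214. 230. 222.] [[0.582, -0.319], [0.593, -0.259]] 79.1
[190.  72. 185. 117.] [[0.389, -0.302], [0.445, -0.313]] -10.9
[207.  79. 299.  97.] [[0.397, -0.281], [0.42, -0.16]] 79.3
[237.  93. 218. 218.] [[0.415, -0.243], [0.588, -0.276]] -10.7
[231. 222. 308. 236.] [[0.593, -0.257], [0.615, -0.143]] 79.1
[232.  93. 222. 162.] [[0.415, -0.249], [0.506, -0.266]] -10.8
[237. 141. 274. 148.] [[0.477, -0.245], [0.487, -0.193]] 79.3
[250. 178. 316. 191.] [[0.529, -0.227], [0.546, -0.134]] 79.2
[228. 197. 271. 205.] [[0.556, -0.26], [0.567, -0.199]] 79.4
[237. 137. 275. 145.] [[0.472, -0.245], [0.482, -0.193]] 79.2
[248.  89. 298.  99.] [[0.41, -0.228], [0.422, -0.161]] 79.4
[304.  98. 354. 108.] [[0.421, -0.153], [0.434, -0.086]] 79.4
[327. 177. 314. 232.] [[0.526, -0.119], [0.609, -0.134]] -10.8
[253. 175. 316. 187.] [[0.524, -0.223], [0.541, -0.135]] 79.3
[323. 177. 312. 227.] [[0.527, -0.124], [0.6, -0.138]] -10.7
[334. 128. 323. 173.] [[0.46, -0.112], [0.521, -0.125]] -11.4
[360. 208. 349. 249.] [[0.572, -0.07], [0.636, -0.081]] -10.6
[376. 148. 360. 208.] [[0.486, -0.053], [0.572, -0.07]] -10.8
[202.  75. 376. 110.] [[0.392, -0.288], [0.435, -0.058]] 79.4
[398.  73. 376. 108.] [[0.389, -0.031], [0.433, -0.057]] -30.1
corners z.06 [[0.389, -0.298, 0.06], [0.437, -0.047, 0.06], [0.632, -0.081, 0.06], [0.586, -0.333, 0.06]]
rails [[0.414, -0.243, 0.062], [0.584, -0.272, 0.062], [0.439, -0.113, 0.062], [0.608, -0.13, 0.062]]
side rails [[0.47, -0.288, 0.034], [0.503, -0.091, 0.034], [0.518, -0.298, 0.034], [0.547, -0.104, 0.034]]
```

```bash
cat >> h.py <<'E'
CY=np.radians(-10.7); CC=np.array([.5125,-.1915])
def cr(u,v,z): return np.r_[CC+u*np.array([np.cos(CY),np.sin(CY)])+v*np.array([-np.sin(CY),np.cos(CY)]),z]
HY=np.radians(-5.9); HC=np.array([.4987,.2317])
def ch(u,v,z): return np.r_[HC+u*np.array([np.cos(HY),np.sin(HY)])+v*np.array([-np.sin(HY),np.cos(HY)]),z]
E
python3 - <<'E'
from h import *
delta(cr(0,.071,.12),down(np.pi+CY)); print(cr(0,.071,.12))
arc(.059,0,1.57,10)
E
```

```text
shift [-0.084  0.422  1.707] turn [-0.   -0.    0.24]
[ 0.52568233 -0.12173449  0.12      ]
[(0.005, 0.061), (0.014, 0.06), (0.023, 0.057), (0.033, 0.053), (0.04, 0.047), (0.047, 0.04), (0.052, 0.032), (0.057, 0.024), (0.06, 0.014), (0.062, 0.005)]
```

Call:
{"name": "send_rows", "arguments": {"rows": [{"x": -0.012,"y": 0.06,"z": 0.244,"wx": 0,"wy": 0,"wz": 0,"hand": -0.34},{"x": -0.012,"y": 0.06,"z": 0.244,"wx": 0,"wy": 0,"wz": 0,"hand": -0.34},{"x": -0.012,"y": 0.06,"z": 0.244,"wx": 0,"wy": 0,"wz": 0,"hand": -0.34},{"x": -0.012,"y": 0.06,"z": 0.244,"wx": 0,"wy": 0,"wz": 0,"hand": -0.34},{"x": -0.012,"y": 0.06,"z": 0.244,"wx": 0,"wy": 0,"wz": 0,"hand": -0.34},{"x": -0.012,"y": 0.06,"z": 0.244,"wx": 0,"wy": 0,"wz": 0,"hand": -0.34},{"x": -0.012,"y": 0.06,"z": 0.244,"wx": 0,"wy": 0,"wz": 0,"hand": -0.34},{"x": 0,"y": 0,"z": 0,"wx": 0,"wy": 0,"wz": 0.12,"hand": -0.34},{"x": 0,"y": 0,"z": 0,"wx": 0,"wy": 0,"wz": 0.12,"hand": -0.34},{"x": 0,"y": 0,"z": 0,"wx": 0,"wy": 0,"wz": 0,"hand": -0.34}]}}

```text
time: 12.12
tool_pos: [0.5251, -0.1217, 0.1187]
tool_rot: [-0.001, 0.094, 0.996, 0.0]
contact_force: [0.3, -0.2, 0.5]
gripper_width: 0.329
grasp_force: 0.0
```

Run:
```python
from h import *
delta(cr(0,.071,.0415),down(np.pi+CY))
im=grab_frame("wrist"); c=calibration("wrist"); cv2.imwrite("pics/w6.png",im)
print(proj(c,[cr(0,.071,.056),cr(0.03,.071,.056),cr(-.06,.071,.056)]).round(0))
g=cv2.createCLAHE(6,(8,8)).apply(cv2.cvtColor(im,cv2.COLOR_BGR2GRAY))
L=cv2.createLineSegmentDetector().detect(g[60:300,165:400])[0][:,0]+[165,60,165,60]
for l in sorted(L,key=lambda l:l[0]):
    if np.hypot(l[2]-l[0],l[3]-l[1])>50 and abs(l[2]-l[0])<30:
        P=plane(c,l.reshape(2,2),.056)[:,:2]-CC; print(l.round(0),[(round(float(a[0]*np.cos(CY)+a[1]*np.sin(CY)),4),round(float(-a[0]*np.sin(CY)+a[1]*np.cos(CY)),4)) for a in P])
```

```text
shift [-0.005  0.001  0.514] turn [ 0.    -0.003 -0.002]
[[281. 225.]
 [281. 268.]
 [281. 131.]]
[261. 127. 261.  76.] [(-0.0625, 0.0588), (-0.0914, 0.059)]
[275. 193. 276. 298.] [(-0.0216, 0.0674), (0.0534, 0.0675)]
[276.  86. 274. 191.] [(-0.0859, 0.0682), (-0.0232, 0.0664)]
[284. 298. 285. 191.] [(0.0534, 0.0734), (-0.0233, 0.0733)]
[286. 188. 284.  98.] [(-0.0249, 0.0741), (-0.079, 0.0729)]
[339. 202. 336. 259.] [(-0.016, 0.1081), (0.024, 0.1081)]
[342. 116. 338. 198.] [(-0.0692, 0.1075), (-0.0184, 0.1076)]
[367. 298. 373. 218.] [(0.0534, 0.131), (-0.0049, 0.1309)]
[373. 218. 382. 103.] [(-0.005, 0.131), (-0.0765, 0.1305)]
[383. 132. 379. 183.] [(-0.0598, 0.1327), (-0.0282, 0.1327)]
```

View pics/w6.png

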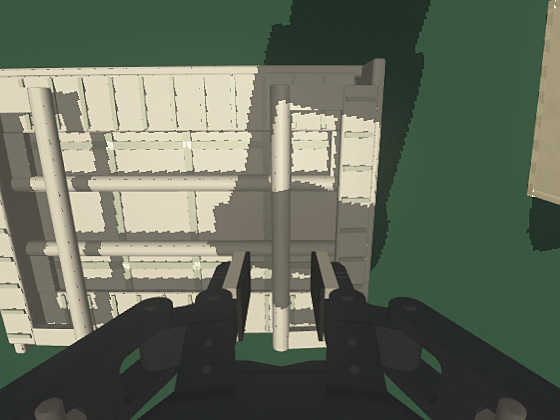

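The wrist view shows the left rail vertical at image x 281, centred between the fingers at (240,290) and (320,290). I descend, grip and raise the left wall.

Call:
{"name": "send_rows", "arguments": {"rows": [{"x": 0,"y": 0,"z": 0.15,"wx": 0,"wy": 0,"wz": 0,"hand": -0.34},{"x": 0,"y": 0,"z": 0.15,"wx": 0,"wy": 0,"wz": 0,"hand": -0.34},{"x": 0,"y": 0,"z": 0.12,"wx": 0,"wy": 0,"wz": 0,"hand": -0.34},{"x": 0,"y": 0,"z": 0.09,"wx": 0,"wy": 0,"wz": 0,"hand": -0.34},{"x": 0,"y": 0,"z": 0,"wx": 0,"wy": 0,"wz": 0,"hand": -0.34},{"x": 0,"y": 0,"z": 0,"wx": 0,"wy": 0,"wz": 0,"hand": -1},{"x": 0,"y": 0,"z": 0,"wx": 0,"wy": 0,"wz": 0,"hand": -1},{"x": 0,"y": 0,"z": 0,"wx": 0,"wy": 0,"wz": 0,"hand": -1},{"x": 0,"y": 0,"z": 0,"wx": 0,"wy": 0,"wz": 0,"hand": -1},{"x": 0,"y": 0,"z": 0,"wx": 0,"wy": 0,"wz": 0,"hand": -1}]}}

```text
time: 13.0
tool_pos: [0.5262, -0.1219, 0.0443]
tool_rot: [0.001, 0.093, 0.996, 0.0]
contact_force: [-1.0, 3.4, 0.2]
gripper_width: 0.118
grasp_force: 58.9
```

Call:
{"name": "send_rows", "arguments": {"rows": [{"x": 0,"y": 0.005,"z": -0.061,"wx": 0,"wy": 0,"wz": 0,"hand": -1},{"x": 0,"y": 0.014,"z": -0.06,"wx": 0,"wy": 0,"wz": 0,"hand": -1},{"x": 0,"y": 0.023,"z": -0.057,"wx": 0,"wy": 0,"wz": 0,"hand": -1},{"x": 0,"y": 0.033,"z": -0.053,"wx": 0,"wy": 0,"wz": 0,"hand": -1},{"x": 0,"y": 0.04,"z": -0.047,"wx": 0,"wy": 0,"wz": 0,"hand": -1},{"x": 0,"y": 0.047,"z": -0.04,"wx": 0,"wy": 0,"wz": 0,"hand": -1},{"x": 0,"y": 0.052,"z": -0.032,"wx": 0,"wy": 0,"wz": 0,"hand": -1},{"x": 0,"y": 0.057,"z": -0.024,"wx": 0,"wy": 0,"wz": 0,"hand": -1},{"x": 0,"y": 0.06,"z": -0.014,"wx": 0,"wy": 0,"wz": 0,"hand": -1},{"x": 0,"y": 0.062,"z": -0.005,"wx": 0,"wy": 0,"wz": 0,"hand": -1}]}}

```text
time: 13.83
tool_pos: [0.5368, -0.0683, 0.1061]
tool_rot: [0.0, 0.093, 0.996, -0.005]
contact_force: [-8.4, -11.2, 18.7]
gripper_width: 0.11
grasp_force: 62.1
```

Run:
```python
from h import *
p,R,s=pose(); print(p.round(4),s["gripper_width"],s["contact_force"],s["grasp_force"],s["time"])
delta(cr(0,.13,.0415+.059),down(np.pi+CY))
```

```text
[ 0.5368 -0.0683  0.1061] 0.10950684759154695 [ -8.35500249 -11.15159825  18.71331527] 62.05524444580078 13.8333
shift [0.007 0.03  0.037] turn [-0.013  0.001  0.   ]
```

Call:
{"name": "send_rows", "arguments": {"rows": [{"x": 0,"y": 0.025,"z": 0.015,"wx": 0,"wy": 0,"wz": 0,"hand": -1},{"x": 0,"y": 0.025,"z": 0.01,"wx": 0,"wy": 0,"wz": 0,"hand": -1},{"x": 0,"y": 0,"z": 0,"wx": 0,"wy": 0,"wz": 0,"hand": -0.34},{"x": 0,"y": 0,"z": 0,"wx": 0,"wy": 0,"wz": 0,"hand": -0.34},{"x": 0,"y": 0,"z": 0,"wx": 0,"wy": 0,"wz": 0,"hand": -0.34},{"x": 0,"y": 0,"z": -0.2,"wx": 0,"wy": 0,"wz": 0,"hand": -0.34},{"x": 0,"y": 0,"z": -0.2,"wx": 0,"wy": 0,"wz": 0,"hand": -0.34},{"x": 0,"y": -0.27,"z": 0,"wx": 0,"wy": 0,"wz": 0,"hand": -0.34},{"x": 0,"y": -0.27,"z": 0,"wx": 0,"wy": 0,"wz": 0,"hand": -0.34},{"x": 0,"y": -0.27,"z": 0,"wx": 0,"wy": 0,"wz": 0,"hand": -0.34}]}}

```text
time: 14.67
tool_pos: [0.5156, -0.1769, 0.1596]
tool_rot: [0.001, 0.092, 0.996, -0.0]
contact_force: [0.1, -0.8, -0.4]
gripper_width: 0.33
grasp_force: 0.0
```

Call:
{"name": "send_rows", "arguments": {"rows": [{"x": 0,"y": -0.18,"z": 0,"wx": 0,"wy": 0,"wz": 0,"hand": -0.34},{"x": 0,"y": -0.18,"z": 0,"wx": 0,"wy": 0,"wz": 0,"hand": -0.34},{"x": 0,"y": -0.18,"z": 0,"wx": 0,"wy": 0,"wz": 0,"hand": -0.34},{"x": 0,"y": 0,"z": 0.1,"wx": 0,"wy": 0,"wz": 0,"hand": -0.34},{"x": 0,"y": 0,"z": 0.1,"wx": 0,"wy": 0,"wz": 0,"hand": -0.34},{"x": 0,"y": 0,"z": 0,"wx": 0,"wy": 0,"wz": 0,"hand": -0.34},{"x": 0,"y": 0,"z": 0,"wx": 0,"wy": 0,"wz": 0,"hand": -0.34},{"x": 0,"y": 0,"z": 0,"wx": 0,"wy": 0,"wz": 0,"hand": -0.34},{"x": 0,"y": 0,"z": 0,"wx": 0,"wy": 0,"wz": 0,"hand": -0.34},{"x": 0,"y": 0,"z": 0,"wx": 0,"wy": 0,"wz": 0,"hand": -0.34}]}}

```text
time: 15.5
tool_pos: [0.501, -0.2558, 0.1297]
tool_rot: [0.001, 0.093, 0.996, -0.0]
contact_force: [-0.7, 0.0, 0.1]
gripper_width: 0.331
grasp_force: 0.0
```

```bash
cat >> h.py <<'E'
def lines(im,c,z,vert=True,box=(60,300,100,460),mn=45):
    g=cv2.createCLAHE(6,(8,8)).apply(cv2.cvtColor(im,cv2.COLOR_BGR2GRAY)); a,b,l0,l1=box
    L=cv2.createLineSegmentDetector().detect(g[a:b,l0:l1])[0][:,0]+[l0,a,l0,a]
    for l in sorted(L,key=lambda l:l[0]):
        d=np.abs(l[2:]-l[:2])
        if np.hypot(*d)>mn and (d[0]<d[1])==vert:
            P=plane(c,l.reshape(2,2),z)[:,:2]-CC
            print(l.round(0),[(round(float(q[0]*np.cos(CY)+q[1]*np.sin(CY)),4),round(float(-q[0]*np.sin(CY)+q[1]*np.cos(CY)),4)) for q in P])
E
python3 - <<'E'
from h import *
delta(cr(0,-.0715,.0415),down(np.pi+CY))
im=grab_frame("wrist"); c=calibration("wrist"); cv2.imwrite("pics/w7.png",im)
lines(im,c,.056)
im=grab_frame("scene"); cs=calibration("scene"); cv2.imwrite("pics/s2.png",im)
E
```

```text
shift [ 0.005 -0.041  0.588] turn [-0.001  0.002  0.   ]
[173.  88. 180. 172.] [(-0.0848, -0.1315), (-0.0329, -0.1315)]
[176. 164. 168.  71.] [(-0.0379, -0.1333), (-0.0949, -0.1334)]
[179. 172. 190. 298.] [(-0.0329, -0.1317), (0.0603, -0.1315)]
[217. 208. 210.  96.] [(-0.0083, -0.1084), (-0.0804, -0.1089)]
[219. 262. 217. 216.] [(0.0312, -0.1087), (-0.003, -0.1085)]
[267. 129. 267. 284.] [(-0.06, -0.0742), (0.0489, -0.0749)]
[268.  85. 264. 131.] [(-0.0862, -0.0732), (-0.0592, -0.0757)]
[276. 288. 275.  86.] [(0.0519, -0.0687), (-0.0861, -0.0687)]
[310. 298. 310. 253.] [(0.0601, -0.0437), (0.0244, -0.0445)]
[370. 122. 373.  76.] [(-0.0647, -0.0092), (-0.092, -0.0091)]
[378.  76. 375. 124.] [(-0.0921, -0.0059), (-0.0631, -0.006)]
[398. 124. 402.  74.] [(-0.0632, 0.0088), (-0.0929, 0.0087)]
[408.  77. 403. 124.] [(-0.0915, 0.0123), (-0.0633, 0.0122)]
[426. 126. 431.  76.] [(-0.0625, 0.0265), (-0.0922, 0.0267)]
```

Call:
{"name": "send_rows", "arguments": {"rows": [{"x": 0,"y": -0.041,"z": 0.15,"wx": 0,"wy": 0,"wz": 0,"hand": -0.34},{"x": 0,"y": 0,"z": 0.15,"wx": 0,"wy": 0,"wz": 0,"hand": -0.34},{"x": 0,"y": 0,"z": 0.15,"wx": 0,"wy": 0,"wz": 0,"hand": -0.34},{"x": 0,"y": 0,"z": 0.13,"wx": 0,"wy": 0,"wz": 0,"hand": -0.34},{"x": 0,"y": 0,"z": 0,"wx": 0,"wy": 0,"wz": 0,"hand": -0.34},{"x": 0,"y": 0,"z": 0,"wx": 0,"wy": 0,"wz": 0,"hand": -1},{"x": 0,"y": 0,"z": 0,"wx": 0,"wy": 0,"wz": 0,"hand": -1},{"x": 0,"y": 0,"z": 0,"wx": 0,"wy": 0,"wz": 0,"hand": -1},{"x": 0,"y": 0,"z": 0,"wx": 0,"wy": 0,"wz": 0,"hand": -1},{"x": 0,"y": 0,"z": 0,"wx": 0,"wy": 0,"wz": 0,"hand": -1}]}}

```text
time: 16.43
tool_pos: [0.4994, -0.2615, 0.0423]
tool_rot: [0.0, 0.093, 0.996, 0.0]
contact_force: [-1.5, 3.9, -0.6]
gripper_width: 0.117
grasp_force: 58.6
```

Call:
{"name": "send_rows", "arguments": {"rows": [{"x": 0,"y": -0.005,"z": -0.061,"wx": 0,"wy": 0,"wz": 0,"hand": -1},{"x": 0,"y": -0.014,"z": -0.06,"wx": 0,"wy": 0,"wz": 0,"hand": -1},{"x": 0,"y": -0.023,"z": -0.057,"wx": 0,"wy": 0,"wz": 0,"hand": -1},{"x": 0,"y": -0.033,"z": -0.053,"wx": 0,"wy": 0,"wz": 0,"hand": -1},{"x": 0,"y": -0.04,"z": -0.047,"wx": 0,"wy": 0,"wz": 0,"hand": -1},{"x": 0,"y": -0.047,"z": -0.04,"wx": 0,"wy": 0,"wz": 0,"hand": -1},{"x": 0,"y": -0.052,"z": -0.032,"wx": 0,"wy": 0,"wz": 0,"hand": -1},{"x": 0,"y": -0.057,"z": -0.024,"wx": 0,"wy": 0,"wz": 0,"hand": -1},{"x": 0,"y": -0.06,"z": -0.014,"wx": 0,"wy": 0,"wz": 0,"hand": -1},{"x": 0,"y": -0.062,"z": -0.005,"wx": 0,"wy": 0,"wz": 0,"hand": -1}]}}

```text
time: 17.27
tool_pos: [0.4889, -0.3186, 0.1059]
tool_rot: [-0.0, 0.093, 0.996, 0.002]
contact_force: [-7.4, 13.1, 14.0]
gripper_width: 0.108
grasp_force: 61.0
```

Call:
{"name": "send_rows", "arguments": {"rows": [{"x": 0,"y": -0.03,"z": 0.015,"wx": 0,"wy": 0,"wz": 0,"hand": -1},{"x": 0,"y": -0.03,"z": 0.01,"wx": 0,"wy": 0,"wz": 0,"hand": -1},{"x": 0,"y": 0,"z": 0,"wx": 0,"wy": 0,"wz": 0,"hand": -1},{"x": 0,"y": 0,"z": 0,"wx": 0,"wy": 0,"wz": 0,"hand": -0.34},{"x": 0,"y": 0,"z": 0,"wx": 0,"wy": 0,"wz": 0,"hand": -0.34},{"x": 0,"y": 0,"z": 0,"wx": 0,"wy": 0,"wz": 0,"hand": -0.34},{"x": 0,"y": 0,"z": -0.2,"wx": 0,"wy": 0,"wz": 0,"hand": -0.34},{"x": 0,"y": 0,"z": -0.2,"wx": 0,"wy": 0,"wz": 0,"hand": -0.34},{"x": 0,"y": 0,"z": -0.2,"wx": 0,"wy": 0,"wz": 0,"hand": -0.34},{"x": 0,"y": 0,"z": 0,"wx": 0,"wy": 0,"wz": 0,"hand": -0.34}]}}

```text
time: 18.1
tool_pos: [0.49, -0.3327, 0.1978]
tool_rot: [0.006, 0.094, 0.996, -0.006]
contact_force: [0.8, -0.7, 1.5]
gripper_width: 0.331
grasp_force: 0.0
```

Run:
```python
from h import *
print(manip.state()["joint_pos"].round(2))
delta(cr(-.025,0,.16),down(np.pi/2+CY)); arc(.075,0,1.57,10)
```

```text
[-0.72 -0.01  1.74 -0.    1.4  -2.1 ]
shift [0.198 0.955 0.24 ] turn [0.004 0.024 1.999]
[(0.006, 0.078), (0.018, 0.076), (0.03, 0.073), (0.041, 0.067), (0.051, 0.059), (0.06, 0.051), (0.067, 0.041), (0.072, 0.03), (0.076, 0.019), (0.079, 0.006)]
```

Call:
{"name": "send_rows", "arguments": {"rows": [{"x": 0.05,"y": 0.239,"z": 0,"wx": 0,"wy": 0,"wz": 0,"hand": -0.34},{"x": 0.05,"y": 0.239,"z": 0,"wx": 0,"wy": 0,"wz": 0,"hand": -0.34},{"x": 0.05,"y": 0.239,"z": 0,"wx": 0,"wy": 0,"wz": 0,"hand": -0.34},{"x": 0.05,"y": 0.239,"z": 0,"wx": 0,"wy": 0,"wz": 0,"hand": -0.34},{"x": 0,"y": 0,"z": 0,"wx": 0,"wy": 0,"wz": 0.154,"hand": -0.34},{"x": 0,"y": 0,"z": 0,"wx": 0,"wy": 0,"wz": 0.154,"hand": -0.34},{"x": 0,"y": 0,"z": 0,"wx": 0,"wy": 0,"wz": 0.154,"hand": -0.34},{"x": 0,"y": 0,"z": 0,"wx": 0,"wy": 0,"wz": 0.154,"hand": -0.34},{"x": 0,"y": 0,"z": 0,"wx": 0,"wy": 0,"wz": 0.154,"hand": -0.34},{"x": 0,"y": 0,"z": 0,"wx": 0,"wy": 0,"wz": 0.154,"hand": -0.34}]}}

```text
time: 18.93
tool_pos: [0.4846, -0.1834, 0.1894]
tool_rot: [0.002, 0.444, 0.896, -0.001]
contact_force: [0.1, 0.0, -0.0]
gripper_width: 0.329
grasp_force: 0.0
```

Call:
{"name": "send_rows", "arguments": {"rows": [{"x": 0,"y": 0,"z": 0,"wx": 0,"wy": 0,"wz": 0.154,"hand": -0.34},{"x": 0,"y": 0,"z": 0,"wx": 0,"wy": 0,"wz": 0.154,"hand": -0.34},{"x": 0,"y": 0,"z": 0,"wx": 0,"wy": 0,"wz": 0.154,"hand": -0.34},{"x": 0,"y": 0,"z": 0,"wx": 0,"wy": 0,"wz": 0.154,"hand": -0.34},{"x": 0,"y": 0,"z": 0,"wx": 0,"wy": 0,"wz": 0.154,"hand": -0.34},{"x": 0,"y": 0,"z": 0,"wx": 0,"wy": 0,"wz": 0.154,"hand": -0.34},{"x": 0,"y": 0,"z": 0,"wx": 0,"wy": 0,"wz": 0.154,"hand": -0.34},{"x": 0,"y": 0,"z": 0,"wx": 0,"wy": 0,"wz": 0,"hand": -0.34},{"x": 0,"y": 0,"z": 0,"wx": 0,"wy": 0,"wz": 0,"hand": -0.34},{"x": 0,"y": 0,"z": 0,"wx": 0,"wy": 0,"wz": 0,"hand": -0.34}]}}

```text
time: 19.77
tool_pos: [0.4841, -0.1828, 0.188]
tool_rot: [0.001, 0.77, 0.638, 0.0]
contact_force: [0.4, 0.3, -0.7]
gripper_width: 0.327
grasp_force: 0.0
```

Run:
```python
from h import *
print(pose()[0]); delta(cr(-.025,0,.0145),down(np.pi/2+CY))
im=grab_frame("wrist"); c=calibration("wrist"); cv2.imwrite("pics/w8.png",im)
lines(im,c,.028); print(proj(c,[cr(-.025,0,.028),cr(.025,0,.028)]).round())
```

```text
[ 0.48413108 -0.18279067  0.18798345]
shift [-0.02   0.028  1.157] turn [0.002 0.002 0.   ]
[195.  61. 198. 109.] [(-0.1009, 0.1177), (-0.1009, 0.0782)]
[203. 197. 209. 281.] [(-0.1011, -0.0003), (-0.1011, -0.087)]
[245. 164. 243. 101.] [(-0.061, 0.03), (-0.0611, 0.0853)]
[278. 186. 278. 128.] [(-0.0307, 0.0103), (-0.0309, 0.0621)]
[282. 237. 280. 298.] [(-0.027, -0.0402), (-0.0287, -0.107)]
[283.  89. 282. 231.] [(-0.0267, 0.0945), (-0.0273, -0.0338)]
[288. 233. 289.  92.] [(-0.0219, -0.0363), (-0.0218, 0.0925)]
[288. 298. 288. 238.] [(-0.021, -0.107), (-0.0219, -0.0415)]
[292. 133. 292. 192.] [(-0.0181, 0.0578), (-0.0177, 0.0044)]
[310. 298. 310. 251.] [(0.0017, -0.107), (0.0005, -0.0545)]
[332. 192. 334. 131.] [(0.0191, 0.0043), (0.0191, 0.06)]
[338. 259. 342. 196.] [(0.0283, -0.0639), (0.0286, 0.0008)]
[342.  98. 332. 260.] [(0.0241, 0.0873), (0.022, -0.0641)]
[342. 192. 346. 101.] [(0.0284, 0.0043), (0.0285, 0.0853)]
[381. 124. 385.  78.] [(0.0601, 0.0654), (0.0603, 0.1038)]
[389.  61. 370. 298.] [(0.0629, 0.1178), (0.0628, -0.1071)]
[407. 295. 434.  61.] [(0.1009, -0.1033), (0.1007, 0.1181)]
[433.  94. 425. 161.] [(0.1033, 0.0909), (0.1032, 0.0336)]
[[284. 196.]
 [338. 196.]]
```

View pics/w8.png

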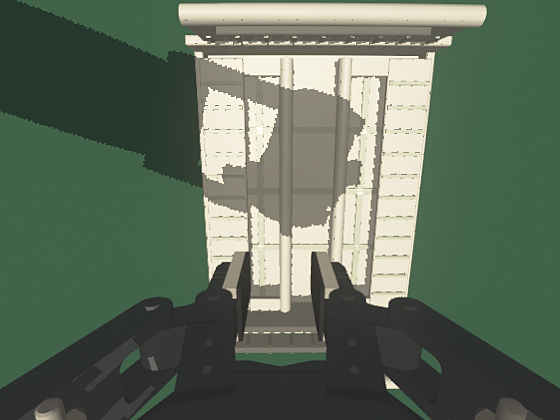

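The wrist view shows the near rail at image x 285 and the far rail at 338, with the left end wall up at the top. Now I raise the near wall.

Call:
{"name": "send_rows", "arguments": {"rows": [{"x": 0,"y": 0.03,"z": 0.22,"wx": 0,"wy": 0,"wz": 0,"hand": -0.34},{"x": 0,"y": 0,"z": 0.25,"wx": 0,"wy": 0,"wz": 0,"hand": -0.34},{"x": 0,"y": 0,"z": 0.25,"wx": 0,"wy": 0,"wz": 0,"hand": -0.34},{"x": 0,"y": 0,"z": 0.22,"wx": 0,"wy": 0,"wz": 0,"hand": -0.34},{"x": 0,"y": 0,"z": 0.12,"wx": 0,"wy": 0,"wz": 0,"hand": -0.34},{"x": 0,"y": 0,"z": 0.09,"wx": 0,"wy": 0,"wz": 0,"hand": -0.34},{"x": 0,"y": 0,"z": 0,"wx": 0,"wy": 0,"wz": 0,"hand": -0.34},{"x": 0,"y": 0,"z": 0,"wx": 0,"wy": 0,"wz": 0,"hand": -1},{"x": 0,"y": 0,"z": 0,"wx": 0,"wy": 0,"wz": 0,"hand": -1},{"x": 0,"y": 0,"z": 0,"wx": 0,"wy": 0,"wz": 0,"hand": -1}]}}

```text
time: 20.65
tool_pos: [0.4893, -0.1834, 0.0156]
tool_rot: [0.001, 0.77, 0.638, 0.001]
contact_force: [1.2, 0.6, -3.1]
gripper_width: 0.12
grasp_force: 58.4
```

Call:
{"name": "send_rows", "arguments": {"rows": [{"x": 0,"y": 0,"z": 0,"wx": 0,"wy": 0,"wz": 0,"hand": -1},{"x": 0,"y": -0.006,"z": -0.078,"wx": 0,"wy": 0,"wz": 0,"hand": -1},{"x": 0,"y": -0.018,"z": -0.076,"wx": 0,"wy": 0,"wz": 0,"hand": -1},{"x": 0,"y": -0.03,"z": -0.073,"wx": 0,"wy": 0,"wz": 0,"hand": -1},{"x": 0,"y": -0.041,"z": -0.067,"wx": 0,"wy": 0,"wz": 0,"hand": -1},{"x": 0,"y": -0.051,"z": -0.059,"wx": 0,"wy": 0,"wz": 0,"hand": -1},{"x": 0,"y": -0.06,"z": -0.051,"wx": 0,"wy": 0,"wz": 0,"hand": -1},{"x": 0,"y": -0.067,"z": -0.041,"wx": 0,"wy": 0,"wz": 0,"hand": -1},{"x": 0,"y": -0.072,"z": -0.03,"wx": 0,"wy": 0,"wz": 0,"hand": -1},{"x": 0,"y": -0.076,"z": -0.019,"wx": 0,"wy": 0,"wz": 0,"hand": -1}]}}

```text
time: 21.48
tool_pos: [0.4324, -0.1728, 0.0948]
tool_rot: [0.008, 0.771, 0.637, 0.005]
contact_force: [11.1, 2.6, 6.2]
gripper_width: 0.111
grasp_force: 58.6
```

Call:
{"name": "send_rows", "arguments": {"rows": [{"x": 0,"y": -0.079,"z": -0.006,"wx": 0,"wy": 0,"wz": 0,"hand": -1},{"x": 0,"y": -0.035,"z": 0.015,"wx": 0,"wy": 0,"wz": 0,"hand": -1},{"x": 0,"y": -0.03,"z": 0.01,"wx": 0,"wy": 0,"wz": 0,"hand": -1},{"x": 0,"y": 0,"z": 0,"wx": 0,"wy": 0,"wz": 0,"hand": -1},{"x": 0,"y": 0,"z": 0,"wx": 0,"wy": 0,"wz": 0,"hand": -0.34},{"x": 0,"y": 0,"z": 0,"wx": 0,"wy": 0,"wz": 0,"hand": -0.34},{"x": 0,"y": 0,"z": 0,"wx": 0,"wy": 0,"wz": 0,"hand": -0.34},{"x": 0,"y": 0,"z": -0.2,"wx": 0,"wy": 0,"wz": 0,"hand": -0.34},{"x": 0,"y": 0,"z": -0.2,"wx": 0,"wy": 0,"wz": 0,"hand": -0.34},{"x": 0,"y": 0,"z": -0.1,"wx": 0,"wy": 0,"wz": 0,"hand": -0.34}]}}

```text
time: 22.32
tool_pos: [0.405, -0.1675, 0.163]
tool_rot: [0.001, 0.771, 0.637, -0.0]
contact_force: [0.6, -0.5, 0.7]
gripper_width: 0.331
grasp_force: 0.0
```

Run:
```python
from h import *
print(manip.state()["joint_pos"].round(2))
delta(cr(.025,0,.14),down(np.pi/2+CY))
```

```text
[-0.56 -0.37  2.1  -0.    1.41 -0.37]
shift [-0.023  0.901  0.154] turn [ 0.001  0.001 -0.002]
```

Call:
{"name": "send_rows", "arguments": {"rows": [{"x": -0.006,"y": 0.225,"z": 0,"wx": 0,"wy": 0,"wz": 0,"hand": -0.34},{"x": -0.006,"y": 0.225,"z": 0,"wx": 0,"wy": 0,"wz": 0,"hand": -0.34},{"x": -0.006,"y": 0.225,"z": 0,"wx": 0,"wy": 0,"wz": 0,"hand": -0.34},{"x": -0.006,"y": 0.225,"z": 0.1,"wx": 0,"wy": 0,"wz": 0,"hand": -0.34},{"x": 0,"y": 0,"z": 0.05,"wx": 0,"wy": 0,"wz": 0,"hand": -0.34},{"x": 0,"y": 0,"z": 0,"wx": 0,"wy": 0,"wz": 0,"hand": -0.34},{"x": 0,"y": 0,"z": 0,"wx": 0,"wy": 0,"wz": 0,"hand": -0.34},{"x": 0,"y": 0,"z": 0,"wx": 0,"wy": 0,"wz": 0,"hand": -0.34},{"x": 0,"y": 0,"z": 0,"wx": 0,"wy": 0,"wz": 0,"hand": -0.34},{"x": 0,"y": 0,"z": 0,"wx": 0,"wy": 0,"wz": 0,"hand": -0.34}]}}

```text
time: 23.15
tool_pos: [0.5365, -0.1961, 0.1394]
tool_rot: [0.001, 0.771, 0.637, 0.0]
contact_force: [-0.6, 0.8, -0.6]
gripper_width: 0.329
grasp_force: 0.0
```

Run:
```python
from h import *
print(pose()[0]); delta(cr(.025,0,.0145),down(np.pi/2+CY))
im=grab_frame("wrist"); c=calibration("wrist"); cv2.imwrite("pics/w9.png",im)
lines(im,c,.028,box=(60,300,180,400)); print(proj(c,[cr(-.025,0,.028),cr(.025,0,.028)]).round())
```

```text
[ 0.53654842 -0.19605727  0.13935398]
shift [0.001 0.002 0.832] turn [ 0.002  0.001 -0.003]
[184. 123. 180.  64.] [(-0.0457, 0.0642), (-0.0454, 0.1047)]
[189.  61. 193. 124.] [(-0.0393, 0.1072), (-0.0394, 0.0633)]
[199. 212. 203. 258.] [(-0.039, -0.0042), (-0.0387, -0.0441)]
[250. 252. 250. 298.] [(0.0, -0.0386), (-0.0008, -0.0815)]
[273. 194. 273. 129.] [(0.0196, 0.0099), (0.0198, 0.0594)]
[277.  87. 278. 257.] [(0.0235, 0.0893), (0.023, -0.0431)]
[285. 257. 284.  89.] [(0.0287, -0.0431), (0.0286, 0.0876)]
[290.  77. 289. 194.] [(0.0325, 0.096), (0.0322, 0.0098)]
[310. 298. 310. 252.] [(0.0508, -0.0817), (0.05, -0.0388)]
[315. 133. 314. 194.] [(0.0516, 0.0567), (0.0515, 0.0098)]
[326. 193. 328. 133.] [(0.0612, 0.0108), (0.0611, 0.0567)]
[333.  94. 327. 249.] [(0.0633, 0.0841), (0.0635, -0.0366)]
[370. 298. 389.  61.] [(0.1026, -0.0821), (0.1022, 0.107)]
[383. 177. 379. 222.] [(0.1047, 0.0236), (0.1046, -0.0129)]
[391.  61. 388. 108.] [(0.104, 0.107), (0.1043, 0.0746)]
[[217. 207.]
 [280. 207.]]
```

Far rail at u≈0.026, within 1 mm of where I expected. Raising it.

Call:
{"name": "send_rows", "arguments": {"rows": [{"x": 0,"y": 0.006,"z": 0.2,"wx": 0,"wy": 0,"wz": 0,"hand": -0.34},{"x": 0,"y": 0,"z": 0.22,"wx": 0,"wy": 0,"wz": 0,"hand": -0.34},{"x": 0,"y": 0,"z": 0.2,"wx": 0,"wy": 0,"wz": 0,"hand": -0.34},{"x": 0,"y": 0,"z": 0.12,"wx": 0,"wy": 0,"wz": 0,"hand": -0.34},{"x": 0,"y": 0,"z": 0.09,"wx": 0,"wy": 0,"wz": 0,"hand": -0.34},{"x": 0,"y": 0,"z": 0,"wx": 0,"wy": 0,"wz": 0,"hand": -0.34},{"x": 0,"y": 0,"z": 0,"wx": 0,"wy": 0,"wz": 0,"hand": -1},{"x": 0,"y": 0,"z": 0,"wx": 0,"wy": 0,"wz": 0,"hand": -1},{"x": 0,"y": 0,"z": 0,"wx": 0,"wy": 0,"wz": 0,"hand": -1},{"x": 0,"y": 0,"z": 0,"wx": 0,"wy": 0,"wz": 0,"hand": -1}]}}

```text
time: 24.03
tool_pos: [0.5378, -0.1964, 0.0148]
tool_rot: [0.0, 0.771, 0.637, -0.0]
contact_force: [-5.4, 1.5, 3.0]
gripper_width: 0.112
grasp_force: 58.7
```

Call:
{"name": "send_rows", "arguments": {"rows": [{"x": 0,"y": 0.006,"z": -0.078,"wx": 0,"wy": 0,"wz": 0,"hand": -1},{"x": 0,"y": 0.018,"z": -0.076,"wx": 0,"wy": 0,"wz": 0,"hand": -1},{"x": 0,"y": 0.03,"z": -0.073,"wx": 0,"wy": 0,"wz": 0,"hand": -1},{"x": 0,"y": 0.041,"z": -0.067,"wx": 0,"wy": 0,"wz": 0,"hand": -1},{"x": 0,"y": 0.051,"z": -0.059,"wx": 0,"wy": 0,"wz": 0,"hand": -1},{"x": 0,"y": 0.06,"z": -0.051,"wx": 0,"wy": 0,"wz": 0,"hand": -1},{"x": 0,"y": 0.067,"z": -0.041,"wx": 0,"wy": 0,"wz": 0,"hand": -1},{"x": 0,"y": 0.072,"z": -0.03,"wx": 0,"wy": 0,"wz": 0,"hand": -1},{"x": 0,"y": 0.076,"z": -0.019,"wx": 0,"wy": 0,"wz": 0,"hand": -1},{"x": 0,"y": 0.079,"z": -0.006,"wx": 0,"wy": 0,"wz": 0,"hand": -1}]}}

```text
time: 24.87
tool_pos: [0.6125, -0.2105, 0.0946]
tool_rot: [0.0, 0.77, 0.637, -0.0]
contact_force: [-45.8, 9.4, 26.7]
gripper_width: 0.114
grasp_force: 64.1
```

Call:
{"name": "send_rows", "arguments": {"rows": [{"x": 0,"y": 0.03,"z": 0.015,"wx": 0,"wy": 0,"wz": 0,"hand": -1},{"x": 0,"y": 0.03,"z": 0.01,"wx": 0,"wy": 0,"wz": 0,"hand": -1},{"x": 0,"y": 0,"z": 0,"wx": 0,"wy": 0,"wz": 0,"hand": -1},{"x": 0,"y": 0,"z": 0,"wx": 0,"wy": 0,"wz": 0,"hand": -0.34},{"x": 0,"y": 0,"z": 0,"wx": 0,"wy": 0,"wz": 0,"hand": -0.34},{"x": 0,"y": 0,"z": 0,"wx": 0,"wy": 0,"wz": 0,"hand": -0.34},{"x": 0,"y": 0,"z": -0.25,"wx": 0,"wy": 0,"wz": 0,"hand": -0.34},{"x": 0,"y": 0,"z": -0.25,"wx": 0,"wy": 0,"wz": 0,"hand": -0.34},{"x": 0,"y": 0,"z": -0.25,"wx": 0,"wy": 0,"wz": 0,"hand": -0.34},{"x": 0,"y": 0,"z": -0.25,"wx": 0,"wy": 0,"wz": 0,"hand": -0.34}]}}

```text
time: 25.7
tool_pos: [0.6216, -0.2118, 0.24]
tool_rot: [0.002, 0.771, 0.637, 0.002]
contact_force: [1.8, 0.8, -0.5]
gripper_width: 0.329
grasp_force: 0.0
```

Run:
```python
from h import *; import pickle
# canister knobs, from the w4 view: knob top z=.098
c=pickle.load(open("w4.pkl","rb")); im=cv2.imread("pics/w4.png")
P=plane(c,[(210,127),(265,138),(316,148),(370,145)],.098); print(P.round(4).tolist())
d=P[:,:2]-HC; co,si=np.cos(HY),np.sin(HY); print(np.c_[d@[co,si],d@[-si,co]].round(4).tolist())
g=cv2.cvtColor(im,cv2.COLOR_BGR2GRAY)
for (x,y) in ((210,127),(265,138),(316,148),(370,145)):
    h=cv2.HoughCircles(cv2.resize(g[y-18:y+19,x-18:x+19],None,fx=6,fy=6,interpolation=cv2.INTER_CUBIC),cv2.HOUGH_GRADIENT,1.5,200,param1=80,param2=15,minRadius=36,maxRadius=75)
    print(None if h is None else (h[0,0]/6+[x-18,y-18,0]).round(1))
p,R,s=pose(); print(p,s["joint_pos"].round(2)); delta(np.r_[P[3,:2],.25],down(np.pi/2+HY))
```

```text
[[0.4652, 0.1334, 0.098], [0.4783, 0.2009, 0.098], [0.4903, 0.2645, 0.098], [0.4862, 0.3317, 0.098]]
[[-0.0233, -0.1012], [-0.0172, -0.0327], [-0.0118, 0.0317], [-0.0227, 0.0982]]
[208.1 127.9   9.1]
[264.6 138.6   8.3]
[315.9 148.1   8.5]
[376.4 146.4  11.5]
[ 0.62160464 -0.21178372  0.23998576] [-0.44  0.12  1.53  0.    1.49 -0.25]
shift [ 3.39  -1.565 -0.076] turn [ 0.007  0.    -0.109]
```

Call:
{"name": "send_rows", "arguments": {"rows": [{"x": 0,"y": -0.26,"z": 0,"wx": 0,"wy": 0,"wz": 0,"hand": -0.2},{"x": 0,"y": -0.26,"z": 0,"wx": 0,"wy": 0,"wz": 0,"hand": -0.2},{"x": 0,"y": -0.26,"z": 0,"wx": 0,"wy": 0,"wz": 0,"hand": -0.2},{"x": 0,"y": -0.26,"z": 0,"wx": 0,"wy": 0,"wz": 0,"hand": -0.2},{"x": 0,"y": -0.26,"z": 0,"wx": 0,"wy": 0,"wz": 0,"hand": -0.2},{"x": 0,"y": -0.26,"z": 0,"wx": 0,"wy": 0,"wz": 0,"hand": -0.2},{"x": 0.26,"y": 0,"z": 0,"wx": 0,"wy": 0,"wz": 0,"hand": -0.2},{"x": 0.26,"y": 0,"z": 0,"wx": 0,"wy": 0,"wz": 0,"hand": -0.2},{"x": 0.26,"y": 0,"z": 0,"wx": 0,"wy": 0,"wz": 0,"hand": -0.2},{"x": 0.26,"y": 0,"z": 0,"wx": 0,"wy": 0,"wz": 0,"hand": -0.2}]}}

```text
time: 26.53
tool_pos: [0.4209, -0.0134, 0.2385]
tool_rot: [0.003, 0.771, 0.637, 0.003]
contact_force: [1.6, -0.6, -0.1]
gripper_width: 0.402
grasp_force: 0.0
```

Call:
{"name": "send_rows", "arguments": {"rows": [{"x": 0.26,"y": 0,"z": 0.02,"wx": 0,"wy": 0,"wz": 0,"hand": -0.2},{"x": 0.26,"y": 0,"z": 0.02,"wx": 0,"wy": 0,"wz": 0,"hand": -0.2},{"x": 0.26,"y": 0,"z": 0.02,"wx": 0,"wy": 0,"wz": 0,"hand": -0.2},{"x": 0.26,"y": 0,"z": 0.02,"wx": 0,"wy": 0,"wz": 0,"hand": -0.2},{"x": 0.26,"y": 0,"z": 0.02,"wx": 0,"wy": 0,"wz": 0,"hand": -0.2},{"x": 0.26,"y": 0,"z": 0.02,"wx": 0,"wy": 0,"wz": 0,"hand": -0.2},{"x": 0.26,"y": 0,"z": 0.02,"wx": 0,"wy": 0,"wz": 0,"hand": -0.2},{"x": 0.26,"y": 0,"z": 0.02,"wx": 0,"wy": 0,"wz": 0,"hand": -0.2},{"x": 0.26,"y": 0,"z": 0.02,"wx": 0,"wy": 0,"wz": 0,"hand": -0.2},{"x": 0,"y": 0,"z": 0,"wx": 0,"wy": 0,"wz": 0,"hand": -0.2}]}}

```text
time: 27.37
tool_pos: [0.4864, 0.3365, 0.2097]
tool_rot: [-0.001, 0.769, 0.639, 0.003]
contact_force: [-0.9, -0.9, -0.8]
gripper_width: 0.398
grasp_force: 0.0
```

```bash
cat >> h.py <<'E'
def knob(pred,name,z=.098,tz=.076):
    p,R,s=pose(); c=calibration("wrist"); im=grab_frame("wrist"); cv2.imwrite(f"pics/{name}.png",im)
    x,y=proj(c,[np.r_[pred,z]])[0].round().astype(int); dep=(c["R"]@np.r_[pred,z]+c["t"])[2]; r=.011*332/dep; w=int(2.6*r)
    print("pose",p.round(4),"pred px",x,y,"r",round(r,1),"grip",round(s["gripper_width"],2))
    a=cv2.resize(cv2.cvtColor(im,cv2.COLOR_BGR2GRAY)[y-w:y+w+1,x-w:x+w+1],None,fx=4,fy=4,interpolation=cv2.INTER_CUBIC)
    h=cv2.HoughCircles(a,cv2.HOUGH_GRADIENT,1.5,20,param1=80,param2=15,minRadius=int(3.4*r),maxRadius=int(4.8*r))
    for q in ([] if h is None else h[0,:3]):
        uv=q[:2]/4+[x-w,y-w]; P=plane(c,uv,z)[0]; print(uv.round(1),(q[2]/4).round(1),P.round(4)); delta(np.r_[P[:2],tz],R)
E
python3 - <<'E'
from h import *
knob([.4862,.3317],"k1")
E
```

```text
pose [0.4864 0.3365 0.2097] pred px 280 213 r 13.8 grip 0.4
[279.3 208.9] 13.7 [0.4861 0.3352 0.098 ]
shift [ 0.005 -0.005  0.893] turn [ 0.     0.003 -0.001]
[262.8 228.8] 13.3 [0.47   0.3213 0.098 ]
shift [-0.106 -0.093  0.892] turn [ 0.     0.003 -0.001]
[262.1 221.3] 15.4 [0.4706 0.3276 0.098 ]
shift [-0.064 -0.097  0.892] turn [ 0.     0.003 -0.001]
```

Call:
{"name": "send_rows", "arguments": {"rows": [{"x": 0,"y": -0.005,"z": 0.25,"wx": 0,"wy": 0,"wz": 0,"hand": -0.2},{"x": 0,"y": 0,"z": 0.25,"wx": 0,"wy": 0,"wz": 0,"hand": -0.2},{"x": 0,"y": 0,"z": 0.2,"wx": 0,"wy": 0,"wz": 0,"hand": -0.2},{"x": 0,"y": 0,"z": 0.1,"wx": 0,"wy": 0,"wz": 0,"hand": -0.2},{"x": 0,"y": 0,"z": 0.09,"wx": 0,"wy": 0,"wz": 0,"hand": -0.2},{"x": 0,"y": 0,"z": 0,"wx": 0,"wy": 0,"wz": 0,"hand": -0.2},{"x": 0,"y": 0,"z": 0,"wx": 0,"wy": 0,"wz": 0,"hand": -1},{"x": 0,"y": 0,"z": 0,"wx": 0,"wy": 0,"wz": 0,"hand": -1},{"x": 0,"y": 0,"z": 0,"wx": 0,"wy": 0,"wz": 0,"hand": -1},{"x": 0,"y": 0,"z": 0,"wx": 0,"wy": 0,"wz": 0,"hand": -1}]}}

```text
time: 28.25
tool_pos: [0.4857, 0.3306, 0.0759]
tool_rot: [0.0, 0.771, 0.637, 0.001]
contact_force: [1.0, -0.5, 2.1]
gripper_width: 0.237
grasp_force: 59.2
```

Call:
{"name": "send_rows", "arguments": {"rows": [{"x": 0,"y": 0,"z": 0,"wx": 0,"wy": 0,"wz": 0,"hand": -1},{"x": 0,"y": 0,"z": -0.1,"wx": 0,"wy": 0,"wz": 0,"hand": -1},{"x": 0,"y": 0,"z": -0.2,"wx": 0,"wy": 0,"wz": 0,"hand": -1},{"x": 0,"y": 0,"z": -0.23,"wx": 0,"wy": 0,"wz": 0,"hand": -1},{"x": 0,"y": 0,"z": -0.23,"wx": 0,"wy": 0,"wz": 0,"hand": -1},{"x": 0,"y": 0,"z": -0.23,"wx": 0,"wy": 0,"wz": 0,"hand": -1},{"x": 0,"y": 0,"z": -0.2,"wx": 0,"wy": 0,"wz": 0,"hand": -1},{"x": 0,"y": 0,"z": 0,"wx": 0,"wy": 0,"wz": 0,"hand": -1},{"x": 0,"y": 0,"z": 0,"wx": 0,"wy": 0,"wz": 0,"hand": -1},{"x": 0,"y": 0,"z": 0,"wx": 0,"wy": 0,"wz": 0,"hand": -1}]}}

```text
time: 29.08
tool_pos: [0.4842, 0.3299, 0.2516]
tool_rot: [-0.0, 0.771, 0.637, -0.001]
contact_force: [0.3, 0.0, -3.3]
gripper_width: 0.236
grasp_force: 59.0
```

Run:
```python
from h import *
p,R,s=pose(); print(p,s["gripper_width"],s["grasp_force"],s["contact_force"]); delta(cr(.042,.058,.25),down(np.pi/2+CY))
cv2.imwrite("pics/k1l.png",grab_frame("wrist"))
```

```text
[0.48424757 0.32991964 0.2515531 ] 0.2359191979317867 58.98537218570709 [ 0.28052844  0.03854155 -3.32017694]
shift [-2.992  1.116  0.012] turn [-0.002  0.001 -0.002]
```

Call:
{"name": "send_rows", "arguments": {"rows": [{"x": -0.1,"y": 0,"z": 0,"wx": 0,"wy": 0,"wz": 0,"hand": -1},{"x": -0.2,"y": 0,"z": 0,"wx": 0,"wy": 0,"wz": 0,"hand": -1},{"x": -0.27,"y": 0,"z": 0,"wx": 0,"wy": 0,"wz": 0,"hand": -1},{"x": -0.27,"y": 0,"z": 0,"wx": 0,"wy": 0,"wz": 0,"hand": -1},{"x": -0.27,"y": 0,"z": 0,"wx": 0,"wy": 0,"wz": 0,"hand": -1},{"x": -0.27,"y": 0,"z": 0,"wx": 0,"wy": 0,"wz": 0,"hand": -1},{"x": -0.27,"y": 0,"z": 0,"wx": 0,"wy": 0,"wz": 0,"hand": -1},{"x": -0.27,"y": 0,"z": 0,"wx": 0,"wy": 0,"wz": 0,"hand": -1},{"x": -0.27,"y": 0,"z": 0,"wx": 0,"wy": 0,"wz": 0,"hand": -1},{"x": -0.27,"y": 0,"z": 0,"wx": 0,"wy": 0,"wz": 0,"hand": -1}]}}

```text
time: 29.97
tool_pos: [0.4138, -0.0336, 0.2502]
tool_rot: [-0.002, 0.77, 0.638, -0.001]
contact_force: [1.2, -0.8, -2.0]
gripper_width: 0.235
grasp_force: 58.9
```

Call:
{"name": "send_rows", "arguments": {"rows": [{"x": -0.25,"y": 0.1,"z": 0,"wx": 0,"wy": 0,"wz": 0,"hand": -1},{"x": -0.18,"y": 0.2,"z": 0,"wx": 0,"wy": 0,"wz": 0,"hand": -1},{"x": -0.1,"y": 0.25,"z": 0,"wx": 0,"wy": 0,"wz": 0,"hand": -1},{"x": 0,"y": 0.26,"z": 0,"wx": 0,"wy": 0,"wz": 0,"hand": -1},{"x": 0,"y": 0.2,"z": 0,"wx": 0,"wy": 0,"wz": 0,"hand": -1},{"x": 0,"y": 0.1,"z": 0,"wx": 0,"wy": 0,"wz": 0,"hand": -1},{"x": 0,"y": 0,"z": 0,"wx": 0,"wy": 0,"wz": 0,"hand": -1},{"x": 0,"y": 0,"z": 0,"wx": 0,"wy": 0,"wz": 0,"hand": -1},{"x": 0,"y": 0,"z": 0,"wx": 0,"wy": 0,"wz": 0,"hand": -1},{"x": 0,"y": 0,"z": 0,"wx": 0,"wy": 0,"wz": 0,"hand": -1}]}}

```text
time: 30.8
tool_pos: [0.563, -0.1411, 0.2519]
tool_rot: [-0.001, 0.771, 0.637, -0.0]
contact_force: [-0.7, 0.1, -2.2]
gripper_width: 0.234
grasp_force: 59.3
```

Run:
```python
from h import *
p,R,s=pose(); print(p,s["gripper_width"],s["contact_force"]); delta(cr(.042,.058,.0755),down(np.pi/2+CY))
im=grab_frame("wrist"); c=calibration("wrist"); cv2.imwrite("pics/p1.png",im)
lines(im,c,.103,box=(60,300,100,460),mn=60)
```

```text
[ 0.56303203 -0.14113188  0.25189602] 0.23426662128390666 [-0.74786074  0.09139449 -2.22332368]
shift [-0.006  0.013  1.176] turn [-0.002 -0.    -0.002]
[110. 128. 133. 298.] [(-0.1053, 0.1188), (-0.1056, -0.0457)]
[134. 142. 142. 203.] [(-0.0855, 0.1069), (-0.0852, 0.0519)]
[143. 299. 122. 128.] [(-0.0957, -0.046), (-0.0953, 0.1183)]
[158. 296. 140. 142.] [(-0.0805, -0.0428), (-0.0809, 0.1068)]
[162. 185. 156. 123.] [(-0.0655, 0.0692), (-0.0655, 0.1226)]
[173. 293. 162. 186.] [(-0.0654, -0.0398), (-0.0656, 0.0683)]
[327. 201. 329. 122.] [(0.0828, 0.054), (0.0827, 0.1231)]
[338. 228. 343. 143.] [(0.0948, 0.0277), (0.095, 0.1053)]
[339. 141. 335. 234.] [(0.0919, 0.1074), (0.0921, 0.0216)]
[348. 289. 357. 127.] [(0.1069, -0.0357), (0.1065, 0.119)]
[348. 145. 339. 258.] [(0.0996, 0.1033), (0.0971, -0.0025)]
```

View pics/p1.png

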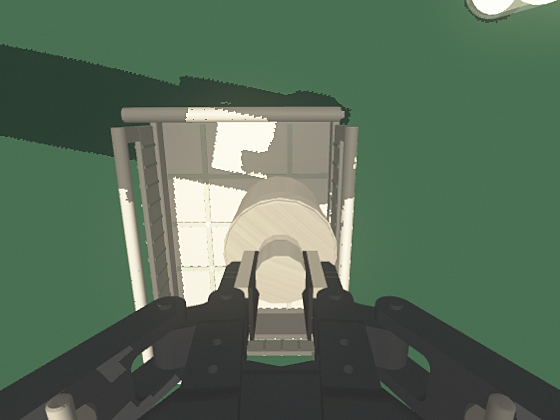

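The wrist view shows canister B held upright by its knob (281,265) over the crate floor. The crate's rails are upright at image x 125 and 348, and the left rail is at y 115. Now I lower it and let go.

Call:
{"name": "send_rows", "arguments": {"rows": [{"x": 0,"y": 0.01,"z": 0.15,"wx": 0,"wy": 0,"wz": 0,"hand": -1},{"x": 0,"y": 0,"z": 0.25,"wx": 0,"wy": 0,"wz": 0,"hand": -1},{"x": 0,"y": 0,"z": 0.25,"wx": 0,"wy": 0,"wz": 0,"hand": -1},{"x": 0,"y": 0,"z": 0.25,"wx": 0,"wy": 0,"wz": 0,"hand": -1},{"x": 0,"y": 0,"z": 0.15,"wx": 0,"wy": 0,"wz": 0,"hand": -1},{"x": 0,"y": 0,"z": 0.08,"wx": 0,"wy": 0,"wz": 0,"hand": -1},{"x": 0,"y": 0,"z": 0.05,"wx": 0,"wy": 0,"wz": 0,"hand": -1},{"x": 0,"y": 0,"z": 0,"wx": 0,"wy": 0,"wz": 0,"hand": -1},{"x": 0,"y": 0,"z": 0,"wx": 0,"wy": 0,"wz": 0,"hand": -0.2},{"x": 0,"y": 0,"z": 0,"wx": 0,"wy": 0,"wz": 0,"hand": -0.2}]}}

```text
time: 31.68
tool_pos: [0.5675, -0.1426, 0.0786]
tool_rot: [0.002, 0.771, 0.637, 0.001]
contact_force: [-0.5, -0.4, 1.1]
gripper_width: 0.398
grasp_force: 0.0
```

Call:
{"name": "send_rows", "arguments": {"rows": [{"x": 0,"y": 0,"z": 0,"wx": 0,"wy": 0,"wz": 0,"hand": -0.2},{"x": 0,"y": 0,"z": -0.1,"wx": 0,"wy": 0,"wz": 0,"hand": -0.2},{"x": 0,"y": 0,"z": -0.26,"wx": 0,"wy": 0,"wz": 0,"hand": -0.2},{"x": 0,"y": 0,"z": -0.26,"wx": 0,"wy": 0,"wz": 0,"hand": -0.2},{"x": 0,"y": 0,"z": -0.26,"wx": 0,"wy": 0,"wz": 0,"hand": -0.2},{"x": 0,"y": -0.1,"z": -0.1,"wx": 0,"wy": 0,"wz": 0,"hand": -0.2},{"x": 0,"y": -0.25,"z": 0,"wx": 0,"wy": 0,"wz": 0,"hand": -0.2},{"x": 0,"y": -0.25,"z": 0,"wx": 0,"wy": 0,"wz": 0,"hand": -0.2},{"x": 0,"y": -0.25,"z": 0,"wx": 0,"wy": 0,"wz": 0,"hand": -0.2},{"x": 0.1,"y": -0.1,"z": 0,"wx": 0,"wy": 0,"wz": 0,"hand": -0.2}]}}

```text
time: 32.52
tool_pos: [0.4259, -0.1009, 0.2237]
tool_rot: [0.001, 0.771, 0.636, -0.0]
contact_force: [0.4, -0.4, -0.2]
gripper_width: 0.4
grasp_force: 0.0
```

Run:
```python
from h import *
p,R,s=pose(); print(p,s["gripper_width"],s["contact_force"]); delta([.4903,.2645,.21],down(np.pi/2+CY))
```

```text
[ 0.42587723 -0.1009474   0.22368425] 0.40020538487355684 [ 0.41575917 -0.42201001 -0.16192896]
shift [ 2.474 -0.042  0.088] turn [ 0.002  0.002 -0.006]
```

Call:
{"name": "send_rows", "arguments": {"rows": [{"x": 0.15,"y": -0.02,"z": 0,"wx": 0,"wy": 0,"wz": 0,"hand": -0.2},{"x": 0.27,"y": 0,"z": 0.01,"wx": 0,"wy": 0,"wz": 0,"hand": -0.2},{"x": 0.27,"y": 0,"z": 0.01,"wx": 0,"wy": 0,"wz": 0,"hand": -0.2},{"x": 0.27,"y": 0,"z": 0.01,"wx": 0,"wy": 0,"wz": 0,"hand": -0.2},{"x": 0.27,"y": 0,"z": 0.01,"wx": 0,"wy": 0,"wz": 0,"hand": -0.2},{"x": 0.27,"y": 0,"z": 0.01,"wx": 0,"wy": 0,"wz": 0,"hand": -0.2},{"x": 0.27,"y": 0,"z": 0.01,"wx": 0,"wy": 0,"wz": 0,"hand": -0.2},{"x": 0.27,"y": 0,"z": 0.01,"wx": 0,"wy": 0,"wz": 0,"hand": -0.2},{"x": 0.2,"y": 0,"z": 0.01,"wx": 0,"wy": 0,"wz": 0,"hand": -0.2},{"x": 0.15,"y": 0,"z": 0,"wx": 0,"wy": 0,"wz": 0,"hand": -0.2}]}}

```text
time: 33.35
tool_pos: [0.4931, 0.2553, 0.2119]
tool_rot: [0.0, 0.77, 0.638, 0.001]
contact_force: [0.0, -1.1, -0.1]
gripper_width: 0.4
grasp_force: 0.0
```

Call:
{"name": "send_rows", "arguments": {"rows": [{"x": 0.05,"y": 0,"z": 0,"wx": 0,"wy": 0,"wz": 0,"hand": -0.2},{"x": 0,"y": 0,"z": 0,"wx": 0,"wy": 0,"wz": 0,"hand": -0.2},{"x": 0,"y": 0,"z": 0,"wx": 0,"wy": 0,"wz": 0,"hand": -0.2},{"x": 0,"y": 0,"z": 0,"wx": 0,"wy": 0,"wz": 0,"hand": -0.2},{"x": 0,"y": 0,"z": 0,"wx": 0,"wy": 0,"wz": 0,"hand": -0.2},{"x": 0,"y": 0,"z": 0,"wx": 0,"wy": 0,"wz": 0,"hand": -0.2},{"x": 0,"y": 0,"z": 0,"wx": 0,"wy": 0,"wz": 0,"hand": -0.2},{"x": 0,"y": 0,"z": 0,"wx": 0,"wy": 0,"wz": 0,"hand": -0.2},{"x": 0,"y": 0,"z": 0,"wx": 0,"wy": 0,"wz": 0,"hand": -0.2},{"x": 0,"y": 0,"z": 0,"wx": 0,"wy": 0,"wz": 0,"hand": -0.2}]}}

```text
time: 34.18
tool_pos: [0.4942, 0.2595, 0.2108]
tool_rot: [-0.0, 0.771, 0.637, -0.0]
contact_force: [-0.1, 0.3, 0.8]
gripper_width: 0.399
grasp_force: 0.0
```

Run:
```python
from h import *
knob([.4903,.2645],"k2")
```

```text
pose [0.4942 0.2595 0.2108] pred px 274 201 r 13.9 grip 0.4
[274.6 197.8] 15.5 [0.4916 0.2669 0.098 ]
shift [ 0.045 -0.026  0.898] turn [ 0. -0.  0.]
[259.6 209.1] 15.9 [0.4781 0.2601 0.098 ]
shift [-0.016 -0.106  0.898] turn [ 0. -0.  0.]
[258.1 217.3] 13.4 [0.4755 0.2536 0.098 ]
shift [-0.062 -0.115  0.898] turn [ 0. -0.  0.]
```

```bash
cat >> h.py <<'E'
def gold(name,c,pred,z=.098):
    im=cv2.imread(f"pics/{name}.png"); hsv=cv2.cvtColor(im,cv2.COLOR_BGR2HSV)
    x,y=proj(c,[np.r_[pred,z]])[0].round().astype(int)
    print("center hsv",hsv[y,x],hsv[y+4,x-4])
    m=cv2.inRange(hsv,(10,90,50),(32,255,255)); m[:y-40]=0; m[y+45:]=0; m[:,:x-40]=0; m[:,x+40:]=0
    n,l,st,ce=cv2.connectedComponentsWithStats(m)
    for i in range(1,n):
        if st[i,4]>60:
            q=np.argwhere(l==i)[:,::-1].astype(np.float32); print(st[i],cv2.minEnclosingCircle(q),plane(c,cv2.minEnclosingCircle(q)[0],z)[0].round(4))
E
python3 - <<'E'
from h import *
gold("k2",calibration("wrist"),[.4903,.2645])
E
```

```text
center hsv [ 18 149 125] [ 17 145 132]
[262 181  27  32 682] ((275.0, 196.8000030517578), 15.831710815429688) [0.4921 0.2677 0.098 ]
```

Call:
{"name": "send_rows", "arguments": {"rows": [{"x": 0.04,"y": -0.02,"z": 0.2,"wx": 0,"wy": 0,"wz": 0,"hand": -0.2},{"x": 0,"y": 0,"z": 0.25,"wx": 0,"wy": 0,"wz": 0,"hand": -0.2},{"x": 0,"y": 0,"z": 0.22,"wx": 0,"wy": 0,"wz": 0,"hand": -0.2},{"x": 0,"y": 0,"z": 0.13,"wx": 0,"wy": 0,"wz": 0,"hand": -0.2},{"x": 0,"y": 0,"z": 0.09,"wx": 0,"wy": 0,"wz": 0,"hand": -0.2},{"x": 0,"y": 0,"z": 0,"wx": 0,"wy": 0,"wz": 0,"hand": -0.2},{"x": 0,"y": 0,"z": 0,"wx": 0,"wy": 0,"wz": 0,"hand": -1},{"x": 0,"y": 0,"z": 0,"wx": 0,"wy": 0,"wz": 0,"hand": -1},{"x": 0,"y": 0,"z": 0,"wx": 0,"wy": 0,"wz": 0,"hand": -1},{"x": 0,"y": 0,"z": 0,"wx": 0,"wy": 0,"wz": 0,"hand": -1}]}}

```text
time: 35.07
tool_pos: [0.493, 0.2663, 0.0783]
tool_rot: [0.0, 0.771, 0.637, 0.001]
contact_force: [-0.4, 0.4, -4.1]
gripper_width: 0.229
grasp_force: 58.7
```

Call:
{"name": "send_rows", "arguments": {"rows": [{"x": 0,"y": 0,"z": 0,"wx": 0,"wy": 0,"wz": 0,"hand": -1},{"x": 0,"y": 0,"z": -0.1,"wx": 0,"wy": 0,"wz": 0,"hand": -1},{"x": 0,"y": 0,"z": -0.2,"wx": 0,"wy": 0,"wz": 0,"hand": -1},{"x": 0,"y": 0,"z": -0.23,"wx": 0,"wy": 0,"wz": 0,"hand": -1},{"x": 0,"y": 0,"z": -0.23,"wx": 0,"wy": 0,"wz": 0,"hand": -1},{"x": 0,"y": 0,"z": -0.23,"wx": 0,"wy": 0,"wz": 0,"hand": -1},{"x": 0,"y": 0,"z": -0.2,"wx": 0,"wy": 0,"wz": 0,"hand": -1},{"x": 0,"y": 0,"z": 0,"wx": 0,"wy": 0,"wz": 0,"hand": -1},{"x": 0,"y": 0,"z": 0,"wx": 0,"wy": 0,"wz": 0,"hand": -1},{"x": 0,"y": 0,"z": 0,"wx": 0,"wy": 0,"wz": 0,"hand": -1}]}}

```text
time: 35.9
tool_pos: [0.4916, 0.2658, 0.254]
tool_rot: [-0.0, 0.771, 0.637, -0.001]
contact_force: [-0.8, -1.1, -5.3]
gripper_width: 0.235
grasp_force: 59.4
```

Run:
```python
from h import *
p,R,s=pose(); print(p,s["gripper_width"],s["grasp_force"],s["contact_force"]); delta(cr(.042,-.058,.25),down(np.pi/2+CY))
```

```text
[0.49160964 0.26579234 0.25401207] 0.23491461197969704 59.433104395866394 [-0.80956475 -1.09331668 -5.29783514]
shift [-3.354  0.99   0.029] turn [-0.003  0.002 -0.003]
```

Call:
{"name": "send_rows", "arguments": {"rows": [{"x": -0.1,"y": 0,"z": 0,"wx": 0,"wy": 0,"wz": 0,"hand": -1},{"x": -0.2,"y": 0,"z": 0,"wx": 0,"wy": 0,"wz": 0,"hand": -1},{"x": -0.27,"y": 0,"z": 0,"wx": 0,"wy": 0,"wz": 0,"hand": -1},{"x": -0.27,"y": 0,"z": 0,"wx": 0,"wy": 0,"wz": 0,"hand": -1},{"x": -0.27,"y": 0,"z": 0,"wx": 0,"wy": 0,"wz": 0,"hand": -1},{"x": -0.27,"y": 0,"z": 0,"wx": 0,"wy": 0,"wz": 0,"hand": -1},{"x": -0.27,"y": 0,"z": 0,"wx": 0,"wy": 0,"wz": 0,"hand": -1},{"x": -0.27,"y": 0,"z": 0,"wx": 0,"wy": 0,"wz": 0,"hand": -1},{"x": -0.27,"y": 0,"z": 0,"wx": 0,"wy": 0,"wz": 0,"hand": -1},{"x": -0.27,"y": 0,"z": 0,"wx": 0,"wy": 0,"wz": 0,"hand": -1}]}}

```text
time: 36.73
tool_pos: [0.4208, -0.0979, 0.2528]
tool_rot: [-0.002, 0.771, 0.637, -0.001]
contact_force: [1.5, -0.2, -3.2]
gripper_width: 0.231
grasp_force: 59.3
```

Call:
{"name": "send_rows", "arguments": {"rows": [{"x": -0.27,"y": 0,"z": 0,"wx": 0,"wy": 0,"wz": 0,"hand": -1},{"x": -0.25,"y": 0.1,"z": 0,"wx": 0,"wy": 0,"wz": 0,"hand": -1},{"x": -0.2,"y": 0.15,"z": 0,"wx": 0,"wy": 0,"wz": 0,"hand": -1},{"x": -0.12,"y": 0.2,"z": 0,"wx": 0,"wy": 0,"wz": 0,"hand": -1},{"x": -0.05,"y": 0.2,"z": 0,"wx": 0,"wy": 0,"wz": 0,"hand": -1},{"x": 0,"y": 0.2,"z": 0,"wx": 0,"wy": 0,"wz": 0,"hand": -1},{"x": 0,"y": 0.14,"z": 0,"wx": 0,"wy": 0,"wz": 0,"hand": -1},{"x": 0,"y": 0,"z": 0,"wx": 0,"wy": 0,"wz": 0,"hand": -1},{"x": 0,"y": 0,"z": 0,"wx": 0,"wy": 0,"wz": 0,"hand": -1},{"x": 0,"y": 0,"z": 0,"wx": 0,"wy": 0,"wz": 0,"hand": -1}]}}

```text
time: 37.57
tool_pos: [0.5425, -0.2549, 0.2532]
tool_rot: [-0.002, 0.771, 0.637, -0.001]
contact_force: [-0.1, 0.2, -4.1]
gripper_width: 0.232
grasp_force: 59.9
```

Run:
```python
from h import *
p,R,s=pose(); print(p,s["gripper_width"],s["contact_force"]); delta(cr(.042,-.058,.0777),down(np.pi/2+CY))
```

```text
[ 0.54247376 -0.25487252  0.25324332] 0.23169539652205268 [-0.12618785  0.22486343 -4.09951369]
shift [-0.01  0.01  1.17] turn [-0.006 -0.002 -0.003]
```

Call:
{"name": "send_rows", "arguments": {"rows": [{"x": -0.01,"y": 0.01,"z": 0.15,"wx": 0,"wy": 0,"wz": 0,"hand": -1},{"x": 0,"y": 0,"z": 0.25,"wx": 0,"wy": 0,"wz": 0,"hand": -1},{"x": 0,"y": 0,"z": 0.25,"wx": 0,"wy": 0,"wz": 0,"hand": -1},{"x": 0,"y": 0,"z": 0.25,"wx": 0,"wy": 0,"wz": 0,"hand": -1},{"x": 0,"y": 0,"z": 0.15,"wx": 0,"wy": 0,"wz": 0,"hand": -1},{"x": 0,"y": 0,"z": 0.08,"wx": 0,"wy": 0,"wz": 0,"hand": -1},{"x": 0,"y": 0,"z": 0.04,"wx": 0,"wy": 0,"wz": 0,"hand": -1},{"x": 0,"y": 0,"z": 0,"wx": 0,"wy": 0,"wz": 0,"hand": -1},{"x": 0,"y": 0,"z": 0,"wx": 0,"wy": 0,"wz": 0,"hand": -0.2},{"x": 0,"y": 0,"z": 0,"wx": 0,"wy": 0,"wz": 0,"hand": -0.2}]}}

```text
time: 38.4
tool_pos: [0.5474, -0.2585, 0.0841]
tool_rot: [0.003, 0.771, 0.637, 0.001]
contact_force: [0.4, -0.8, 0.2]
gripper_width: 0.397
grasp_force: 0.0
```

Call:
{"name": "send_rows", "arguments": {"rows": [{"x": 0,"y": 0,"z": 0,"wx": 0,"wy": 0,"wz": 0,"hand": -0.2},{"x": 0,"y": 0,"z": -0.1,"wx": 0,"wy": 0,"wz": 0,"hand": -0.2},{"x": 0,"y": 0,"z": -0.26,"wx": 0,"wy": 0,"wz": 0,"hand": -0.2},{"x": 0,"y": 0,"z": -0.26,"wx": 0,"wy": 0,"wz": 0,"hand": -0.2},{"x": 0,"y": 0,"z": -0.26,"wx": 0,"wy": 0,"wz": 0,"hand": -0.2},{"x": 0,"y": -0.1,"z": -0.1,"wx": 0,"wy": 0,"wz": 0,"hand": -0.2},{"x": 0,"y": -0.25,"z": 0,"wx": 0,"wy": 0,"wz": 0,"hand": -0.2},{"x": 0,"y": -0.25,"z": 0,"wx": 0,"wy": 0,"wz": 0,"hand": -0.2},{"x": 0,"y": -0.25,"z": 0,"wx": 0,"wy": 0,"wz": 0,"hand": -0.2},{"x": 0,"y": -0.05,"z": 0,"wx": 0,"wy": 0,"wz": 0,"hand": -0.2}]}}

```text
time: 39.23
tool_pos: [0.4096, -0.231, 0.2287]
tool_rot: [0.001, 0.771, 0.637, -0.0]
contact_force: [1.1, -1.2, 0.2]
gripper_width: 0.401
grasp_force: 0.0
```

Run:
```python
from h import *
p,R,s=pose(); print(p,s["gripper_width"],s["contact_force"]); delta([.4783,.2009,.21],down(np.pi/2+CY))
```

```text
[ 0.40955463 -0.23098208  0.22866305] 0.4005988189396629 [ 1.14071823 -1.18091904  0.22807429]
shift [ 2.914 -0.093  0.12 ] turn [ 0.002  0.002 -0.004]
```

Call:
{"name": "send_rows", "arguments": {"rows": [{"x": 0.15,"y": -0.05,"z": 0,"wx": 0,"wy": 0,"wz": 0,"hand": -0.2},{"x": 0.27,"y": -0.03,"z": 0,"wx": 0,"wy": 0,"wz": 0,"hand": -0.2},{"x": 0.27,"y": 0,"z": 0,"wx": 0,"wy": 0,"wz": 0,"hand": -0.2},{"x": 0.27,"y": 0,"z": 0,"wx": 0,"wy": 0,"wz": 0,"hand": -0.2},{"x": 0.27,"y": 0,"z": 0,"wx": 0,"wy": 0,"wz": 0,"hand": -0.2},{"x": 0.27,"y": 0,"z": 0,"wx": 0,"wy": 0,"wz": 0,"hand": -0.2},{"x": 0.27,"y": 0,"z": 0.02,"wx": 0,"wy": 0,"wz": 0,"hand": -0.2},{"x": 0.27,"y": 0,"z": 0.02,"wx": 0,"wy": 0,"wz": 0,"hand": -0.2},{"x": 0.27,"y": 0,"z": 0.02,"wx": 0,"wy": 0,"wz": 0,"hand": -0.2},{"x": 0.27,"y": 0,"z": 0.02,"wx": 0,"wy": 0,"wz": 0,"hand": -0.2}]}}

```text
time: 40.07
tool_pos: [0.4746, 0.1532, 0.2176]
tool_rot: [0.001, 0.77, 0.638, 0.002]
contact_force: [0.7, -0.8, 0.7]
gripper_width: 0.398
grasp_force: 0.0
```

Call:
{"name": "send_rows", "arguments": {"rows": [{"x": 0.2,"y": 0,"z": 0.02,"wx": 0,"wy": 0,"wz": 0,"hand": -0.2},{"x": 0.13,"y": 0,"z": 0.02,"wx": 0,"wy": 0,"wz": 0,"hand": -0.2},{"x": 0,"y": 0,"z": 0,"wx": 0,"wy": 0,"wz": 0,"hand": -0.2},{"x": 0,"y": 0,"z": 0,"wx": 0,"wy": 0,"wz": 0,"hand": -0.2},{"x": 0,"y": 0,"z": 0,"wx": 0,"wy": 0,"wz": 0,"hand": -0.2},{"x": 0,"y": 0,"z": 0,"wx": 0,"wy": 0,"wz": 0,"hand": -0.2},{"x": 0,"y": 0,"z": 0,"wx": 0,"wy": 0,"wz": 0,"hand": -0.2},{"x": 0,"y": 0,"z": 0,"wx": 0,"wy": 0,"wz": 0,"hand": -0.2},{"x": 0,"y": 0,"z": 0,"wx": 0,"wy": 0,"wz": 0,"hand": -0.2},{"x": 0,"y": 0,"z": 0,"wx": 0,"wy": 0,"wz": 0,"hand": -0.2}]}}

```text
time: 40.9
tool_pos: [0.4828, 0.1988, 0.2094]
tool_rot: [0.0, 0.771, 0.637, 0.0]
contact_force: [0.2, 0.4, 0.3]
gripper_width: 0.399
grasp_force: 0.0
```

Run:
```python
from h import *
knob([.4783,.2009],"k3"); gold("k3",calibration("wrist"),[.4783,.2009])
```

```text
pose [0.4828 0.1988 0.2094] pred px 274 205 r 13.9 grip 0.4
[275.7 205.6] 13.4 [0.4799 0.2002 0.098 ]
shift [ 0.005 -0.02   0.889] turn [-0.  0.  0.]
[276.1 199.9] 12.5 [0.4811 0.2047 0.098 ]
shift [ 0.036 -0.018  0.889] turn [-0.  0.  0.]
[267.4 217.9] 15.9 [0.4715 0.1914 0.098 ]
shift [-0.063 -0.065  0.889] turn [-0.  0.  0.]
center hsv [ 17 148 112] [ 16 147 123]
[261 187  29  32 683] ((276.0, 202.4193572998047), 15.708582878112793) [0.4806 0.2028 0.098 ]
```

Call:
{"name": "send_rows", "arguments": {"rows": [{"x": 0.012,"y": -0.02,"z": 0.2,"wx": 0,"wy": 0,"wz": 0,"hand": -0.2},{"x": 0,"y": 0,"z": 0.25,"wx": 0,"wy": 0,"wz": 0,"hand": -0.2},{"x": 0,"y": 0,"z": 0.22,"wx": 0,"wy": 0,"wz": 0,"hand": -0.2},{"x": 0,"y": 0,"z": 0.13,"wx": 0,"wy": 0,"wz": 0,"hand": -0.2},{"x": 0,"y": 0,"z": 0.09,"wx": 0,"wy": 0,"wz": 0,"hand": -0.2},{"x": 0,"y": 0,"z": 0,"wx": 0,"wy": 0,"wz": 0,"hand": -0.2},{"x": 0,"y": 0,"z": 0,"wx": 0,"wy": 0,"wz": 0,"hand": -1},{"x": 0,"y": 0,"z": 0,"wx": 0,"wy": 0,"wz": 0,"hand": -1},{"x": 0,"y": 0,"z": 0,"wx": 0,"wy": 0,"wz": 0,"hand": -1},{"x": 0,"y": 0,"z": 0,"wx": 0,"wy": 0,"wz": 0,"hand": -1}]}}

```text
time: 41.78
tool_pos: [0.4799, 0.2015, 0.0758]
tool_rot: [-0.0, 0.771, 0.637, -0.0]
contact_force: [-0.7, -0.4, -2.2]
gripper_width: 0.234
grasp_force: 58.7
```

Call:
{"name": "send_rows", "arguments": {"rows": [{"x": 0,"y": 0,"z": 0,"wx": 0,"wy": 0,"wz": 0,"hand": -1},{"x": 0,"y": 0,"z": -0.1,"wx": 0,"wy": 0,"wz": 0,"hand": -1},{"x": 0,"y": 0,"z": -0.2,"wx": 0,"wy": 0,"wz": 0,"hand": -1},{"x": 0,"y": 0,"z": -0.23,"wx": 0,"wy": 0,"wz": 0,"hand": -1},{"x": 0,"y": 0,"z": -0.23,"wx": 0,"wy": 0,"wz": 0,"hand": -1},{"x": 0,"y": 0,"z": -0.23,"wx": 0,"wy": 0,"wz": 0,"hand": -1},{"x": 0,"y": 0,"z": -0.2,"wx": 0,"wy": 0,"wz": 0,"hand": -1},{"x": 0,"y": 0,"z": 0,"wx": 0,"wy": 0,"wz": 0,"hand": -1},{"x": 0,"y": 0,"z": 0,"wx": 0,"wy": 0,"wz": 0,"hand": -1},{"x": 0,"y": 0,"z": 0,"wx": 0,"wy": 0,"wz": 0,"hand": -1}]}}

```text
time: 42.62
tool_pos: [0.4793, 0.2013, 0.2527]
tool_rot: [-0.0, 0.771, 0.637, -0.001]
contact_force: [-0.6, -0.4, -3.8]
gripper_width: 0.233
grasp_force: 59.5
```

Run:
```python
from h import *
p,R,s=pose(); print(p,s["gripper_width"],s["grasp_force"],s["contact_force"]); delta(cr(-.042,-.058,.25),down(np.pi/2+CY))
```

```text
[0.47932595 0.20134933 0.2526683 ] 0.23294154460506156 59.46094214916229 [-0.64692979 -0.35803441 -3.81522703]
shift [-2.918  0.429  0.02 ] turn [-0.003  0.001 -0.002]
```

Call:
{"name": "send_rows", "arguments": {"rows": [{"x": -0.1,"y": 0,"z": 0,"wx": 0,"wy": 0,"wz": 0,"hand": -1},{"x": -0.2,"y": 0,"z": 0,"wx": 0,"wy": 0,"wz": 0,"hand": -1},{"x": -0.27,"y": 0,"z": 0,"wx": 0,"wy": 0,"wz": 0,"hand": -1},{"x": -0.27,"y": 0,"z": 0,"wx": 0,"wy": 0,"wz": 0,"hand": -1},{"x": -0.27,"y": 0,"z": 0,"wx": 0,"wy": 0,"wz": 0,"hand": -1},{"x": -0.27,"y": 0,"z": 0,"wx": 0,"wy": 0,"wz": 0,"hand": -1},{"x": -0.27,"y": 0,"z": 0,"wx": 0,"wy": 0,"wz": 0,"hand": -1},{"x": -0.27,"y": 0,"z": 0,"wx": 0,"wy": 0,"wz": 0,"hand": -1},{"x": -0.27,"y": 0,"z": 0,"wx": 0,"wy": 0,"wz": 0,"hand": -1},{"x": -0.27,"y": 0,"z": 0,"wx": 0,"wy": 0,"wz": 0,"hand": -1}]}}

```text
time: 43.45
tool_pos: [0.4088, -0.1619, 0.251]
tool_rot: [-0.002, 0.771, 0.637, -0.001]
contact_force: [1.6, -0.6, -4.8]
gripper_width: 0.233
grasp_force: 59.3
```

Call:
{"name": "send_rows", "arguments": {"rows": [{"x": -0.25,"y": 0.13,"z": 0,"wx": 0,"wy": 0,"wz": 0,"hand": -1},{"x": -0.15,"y": 0.15,"z": 0,"wx": 0,"wy": 0,"wz": 0,"hand": -1},{"x": -0.06,"y": 0.1,"z": 0,"wx": 0,"wy": 0,"wz": 0,"hand": -1},{"x": 0,"y": 0.05,"z": 0,"wx": 0,"wy": 0,"wz": 0,"hand": -1},{"x": 0,"y": 0,"z": 0,"wx": 0,"wy": 0,"wz": 0,"hand": -1},{"x": 0,"y": 0,"z": 0,"wx": 0,"wy": 0,"wz": 0,"hand": -1},{"x": 0,"y": 0,"z": 0,"wx": 0,"wy": 0,"wz": 0,"hand": -1},{"x": 0,"y": 0,"z": 0,"wx": 0,"wy": 0,"wz": 0,"hand": -1},{"x": 0,"y": 0,"z": 0,"wx": 0,"wy": 0,"wz": 0,"hand": -1},{"x": 0,"y": 0,"z": 0,"wx": 0,"wy": 0,"wz": 0,"hand": -1}]}}

```text
time: 44.28
tool_pos: [0.4609, -0.2396, 0.2545]
tool_rot: [0.0, 0.77, 0.638, 0.0]
contact_force: [-0.1, 0.9, -3.6]
gripper_width: 0.231
grasp_force: 59.7
```

Run:
```python
from h import *
p,R,s=pose(); print(p,s["gripper_width"],s["contact_force"]); delta(cr(-.042,-.058,.0752),down(np.pi/2+CY))
cv2.imwrite("pics/s3.png",grab_frame("scene"));
```

```text
[ 0.46091657 -0.239624    0.25450787] 0.2309146391297806 [-0.06972995  0.87376256 -3.64102299]
shift [-0.007 -0.002  1.195] turn [ 0.001  0.    -0.002]
```

Call:
{"name": "send_rows", "arguments": {"rows": [{"x": -0.007,"y": 0,"z": 0.15,"wx": 0,"wy": 0,"wz": 0,"hand": -1},{"x": 0,"y": 0,"z": 0.25,"wx": 0,"wy": 0,"wz": 0,"hand": -1},{"x": 0,"y": 0,"z": 0.25,"wx": 0,"wy": 0,"wz": 0,"hand": -1},{"x": 0,"y": 0,"z": 0.25,"wx": 0,"wy": 0,"wz": 0,"hand": -1},{"x": 0,"y": 0,"z": 0.16,"wx": 0,"wy": 0,"wz": 0,"hand": -1},{"x": 0,"y": 0,"z": 0.09,"wx": 0,"wy": 0,"wz": 0,"hand": -1},{"x": 0,"y": 0,"z": 0.045,"wx": 0,"wy": 0,"wz": 0,"hand": -1},{"x": 0,"y": 0,"z": 0,"wx": 0,"wy": 0,"wz": 0,"hand": -1},{"x": 0,"y": 0,"z": 0,"wx": 0,"wy": 0,"wz": 0,"hand": -1},{"x": 0,"y": 0,"z": 0,"wx": 0,"wy": 0,"wz": 0,"hand": -1}]}}

```text
time: 45.17
tool_pos: [0.4616, -0.2417, 0.0761]
tool_rot: [0.001, 0.771, 0.637, 0.0]
contact_force: [0.5, -0.8, -4.2]
gripper_width: 0.236
grasp_force: 59.7
```

Call:
{"name": "send_rows", "arguments": {"rows": [{"x": 0,"y": 0,"z": 0,"wx": 0,"wy": 0,"wz": 0,"hand": -0.2},{"x": 0,"y": 0,"z": 0,"wx": 0,"wy": 0,"wz": 0,"hand": -0.2},{"x": 0,"y": 0,"z": 0,"wx": 0,"wy": 0,"wz": 0,"hand": -0.2},{"x": 0,"y": 0,"z": -0.1,"wx": 0,"wy": 0,"wz": 0,"hand": -0.2},{"x": 0,"y": 0,"z": -0.26,"wx": 0,"wy": 0,"wz": 0,"hand": -0.2},{"x": 0,"y": 0,"z": -0.26,"wx": 0,"wy": 0,"wz": 0,"hand": -0.2},{"x": 0,"y": 0,"z": -0.26,"wx": 0,"wy": 0,"wz": 0,"hand": -0.2},{"x": 0,"y": -0.1,"z": -0.1,"wx": 0,"wy": 0,"wz": 0,"hand": -0.2},{"x": 0,"y": -0.2,"z": 0,"wx": 0,"wy": 0,"wz": 0,"hand": -0.2},{"x": 0,"y": -0.05,"z": 0,"wx": 0,"wy": 0,"wz": 0,"hand": -0.2}]}}

```text
time: 46.0
tool_pos: [0.4084, -0.2316, 0.2246]
tool_rot: [0.002, 0.771, 0.637, 0.0]
contact_force: [-0.7, 0.3, -0.5]
gripper_width: 0.4
grasp_force: 0.0
```

Run:
```python
from h import *
p,R,s=pose(); print(p,s["gripper_width"],s["contact_force"]); delta([.4652,.1334,.21],down(np.pi/2+CY))
```

```text
[ 0.40835031 -0.23157004  0.22459756] 0.4003518593705104 [-0.67022318  0.26331308 -0.45416893]
shift [ 2.461 -0.085  0.091] turn [ 0.004  0.003 -0.003]
```

Call:
{"name": "send_rows", "arguments": {"rows": [{"x": 0.15,"y": -0.05,"z": 0,"wx": 0,"wy": 0,"wz": 0,"hand": -0.2},{"x": 0.27,"y": -0.02,"z": 0,"wx": 0,"wy": 0,"wz": 0,"hand": -0.2},{"x": 0.27,"y": 0,"z": 0,"wx": 0,"wy": 0,"wz": 0,"hand": -0.2},{"x": 0.27,"y": 0,"z": 0,"wx": 0,"wy": 0,"wz": 0,"hand": -0.2},{"x": 0.27,"y": 0,"z": 0,"wx": 0,"wy": 0,"wz": 0,"hand": -0.2},{"x": 0.27,"y": 0,"z": 0,"wx": 0,"wy": 0,"wz": 0,"hand": -0.2},{"x": 0.27,"y": 0,"z": 0.02,"wx": 0,"wy": 0,"wz": 0,"hand": -0.2},{"x": 0.27,"y": 0,"z": 0.02,"wx": 0,"wy": 0,"wz": 0,"hand": -0.2},{"x": 0.25,"y": 0,"z": 0.02,"wx": 0,"wy": 0,"wz": 0,"hand": -0.2},{"x": 0.15,"y": 0,"z": 0.02,"wx": 0,"wy": 0,"wz": 0,"hand": -0.2}]}}

```text
time: 46.83
tool_pos: [0.4678, 0.1335, 0.2099]
tool_rot: [-0.0, 0.77, 0.638, 0.001]
contact_force: [-0.3, -0.7, -0.3]
gripper_width: 0.399
grasp_force: 0.0
```

Call:
{"name": "send_rows", "arguments": {"rows": [{"x": 0,"y": 0,"z": 0.01,"wx": 0,"wy": 0,"wz": 0,"hand": -0.2},{"x": 0,"y": 0,"z": 0,"wx": 0,"wy": 0,"wz": 0,"hand": -0.2},{"x": 0,"y": 0,"z": 0,"wx": 0,"wy": 0,"wz": 0,"hand": -0.2},{"x": 0,"y": 0,"z": 0,"wx": 0,"wy": 0,"wz": 0,"hand": -0.2},{"x": 0,"y": 0,"z": 0,"wx": 0,"wy": 0,"wz": 0,"hand": -0.2},{"x": 0,"y": 0,"z": 0,"wx": 0,"wy": 0,"wz": 0,"hand": -0.2},{"x": 0,"y": 0,"z": 0,"wx": 0,"wy": 0,"wz": 0,"hand": -0.2},{"x": 0,"y": 0,"z": 0,"wx": 0,"wy": 0,"wz": 0,"hand": -0.2},{"x": 0,"y": 0,"z": 0,"wx": 0,"wy": 0,"wz": 0,"hand": -0.2},{"x": 0,"y": 0,"z": 0,"wx": 0,"wy": 0,"wz": 0,"hand": -0.2}]}}

```text
time: 47.67
tool_pos: [0.4677, 0.1299, 0.2085]
tool_rot: [0.0, 0.771, 0.637, 0.0]
contact_force: [0.3, -0.9, 0.5]
gripper_width: 0.404
grasp_force: 0.0
```

Run:
```python
from h import *
knob([.4640,.1325],"k4")
```

```text
pose [0.4677 0.1299 0.2085] pred px 274 205 r 14.0 grip 0.4
[277.6 206.7] 13.2 [0.4662 0.1304 0.098 ]
shift [ 0.001 -0.011  0.884] turn [-0. -0.  0.]
[267.1 216.4] 14.4 [0.4564 0.1241 0.098 ]
shift [-0.053 -0.066  0.884] turn [-0. -0.  0.]
[255.1 208.9] 13.4 [0.4483 0.132  0.098 ]
shift [-0.011 -0.129  0.884] turn [-0. -0.  0.]
```

Call:
{"name": "send_rows", "arguments": {"rows": [{"x": 0.005,"y": -0.012,"z": 0.2,"wx": 0,"wy": 0,"wz": 0,"hand": -0.2},{"x": 0,"y": 0,"z": 0.25,"wx": 0,"wy": 0,"wz": 0,"hand": -0.2},{"x": 0,"y": 0,"z": 0.22,"wx": 0,"wy": 0,"wz": 0,"hand": -0.2},{"x": 0,"y": 0,"z": 0.13,"wx": 0,"wy": 0,"wz": 0,"hand": -0.2},{"x": 0,"y": 0,"z": 0.085,"wx": 0,"wy": 0,"wz": 0,"hand": -0.2},{"x": 0,"y": 0,"z": 0,"wx": 0,"wy": 0,"wz": 0,"hand": -0.2},{"x": 0,"y": 0,"z": 0,"wx": 0,"wy": 0,"wz": 0,"hand": -1},{"x": 0,"y": 0,"z": 0,"wx": 0,"wy": 0,"wz": 0,"hand": -1},{"x": 0,"y": 0,"z": 0,"wx": 0,"wy": 0,"wz": 0,"hand": -1},{"x": 0,"y": 0,"z": 0,"wx": 0,"wy": 0,"wz": 0,"hand": -1}]}}

```text
time: 48.55
tool_pos: [0.4661, 0.1312, 0.076]
tool_rot: [0.0, 0.771, 0.637, 0.0]
contact_force: [0.4, 0.1, -2.7]
gripper_width: 0.233
grasp_force: 58.7
```

Call:
{"name": "send_rows", "arguments": {"rows": [{"x": 0,"y": 0,"z": 0,"wx": 0,"wy": 0,"wz": 0,"hand": -1},{"x": 0,"y": 0,"z": -0.1,"wx": 0,"wy": 0,"wz": 0,"hand": -1},{"x": 0,"y": 0,"z": -0.2,"wx": 0,"wy": 0,"wz": 0,"hand": -1},{"x": 0,"y": 0,"z": -0.23,"wx": 0,"wy": 0,"wz": 0,"hand": -1},{"x": 0,"y": 0,"z": -0.23,"wx": 0,"wy": 0,"wz": 0,"hand": -1},{"x": 0,"y": 0,"z": -0.23,"wx": 0,"wy": 0,"wz": 0,"hand": -1},{"x": 0,"y": 0,"z": -0.2,"wx": 0,"wy": 0,"wz": 0,"hand": -1},{"x": 0,"y": 0,"z": 0,"wx": 0,"wy": 0,"wz": 0,"hand": -1},{"x": 0,"y": 0,"z": 0,"wx": 0,"wy": 0,"wz": 0,"hand": -1},{"x": 0,"y": 0,"z": 0,"wx": 0,"wy": 0,"wz": 0,"hand": -1}]}}

```text
time: 49.38
tool_pos: [0.4653, 0.1311, 0.2528]
tool_rot: [-0.001, 0.771, 0.637, -0.001]
contact_force: [0.5, -0.5, -2.3]
gripper_width: 0.237
grasp_force: 59.3
```

Run:
```python
from h import *
p,R,s=pose(); print(p,s["gripper_width"],s["grasp_force"],s["contact_force"]); delta(cr(-.042,.055,.25),down(np.pi/2+CY))
```

```text
[0.46534694 0.13110455 0.25277675] 0.2373296514814711 59.34556066989899 [ 0.53107964 -0.47722754 -2.28350989]
shift [-1.687  0.432  0.019] turn [-0.002  0.001 -0.002]
```

Call:
{"name": "send_rows", "arguments": {"rows": [{"x": -0.1,"y": 0,"z": 0,"wx": 0,"wy": 0,"wz": 0,"hand": -1},{"x": -0.2,"y": 0,"z": 0,"wx": 0,"wy": 0,"wz": 0,"hand": -1},{"x": -0.27,"y": 0,"z": 0,"wx": 0,"wy": 0,"wz": 0,"hand": -1},{"x": -0.27,"y": 0,"z": 0,"wx": 0,"wy": 0,"wz": 0,"hand": -1},{"x": -0.27,"y": 0,"z": 0,"wx": 0,"wy": 0,"wz": 0,"hand": -1},{"x": -0.27,"y": 0.05,"z": 0,"wx": 0,"wy": 0,"wz": 0,"hand": -1},{"x": -0.2,"y": 0.12,"z": 0,"wx": 0,"wy": 0,"wz": 0,"hand": -1},{"x": -0.107,"y": 0.15,"z": 0,"wx": 0,"wy": 0,"wz": 0,"hand": -1},{"x": 0,"y": 0.112,"z": 0,"wx": 0,"wy": 0,"wz": 0,"hand": -1},{"x": 0,"y": 0,"z": 0,"wx": 0,"wy": 0,"wz": 0,"hand": -1}]}}

```text
time: 50.22
tool_pos: [0.4825, -0.1308, 0.2507]
tool_rot: [-0.002, 0.771, 0.636, -0.001]
contact_force: [-0.4, 0.5, -2.6]
gripper_width: 0.237
grasp_force: 59.6
```

Call:
{"name": "send_rows", "arguments": {"rows": [{"x": 0,"y": 0,"z": 0,"wx": 0,"wy": 0,"wz": 0,"hand": -1},{"x": 0,"y": 0,"z": 0,"wx": 0,"wy": 0,"wz": 0,"hand": -1},{"x": 0,"y": 0,"z": 0,"wx": 0,"wy": 0,"wz": 0,"hand": -1},{"x": 0,"y": 0,"z": 0,"wx": 0,"wy": 0,"wz": 0,"hand": -1},{"x": 0,"y": 0,"z": 0,"wx": 0,"wy": 0,"wz": 0,"hand": -1},{"x": 0,"y": 0,"z": 0,"wx": 0,"wy": 0,"wz": 0,"hand": -1},{"x": 0,"y": 0,"z": 0,"wx": 0,"wy": 0,"wz": 0,"hand": -1},{"x": 0,"y": 0,"z": 0,"wx": 0,"wy": 0,"wz": 0,"hand": -1},{"x": 0,"y": 0,"z": 0,"wx": 0,"wy": 0,"wz": 0,"hand": -1},{"x": 0,"y": 0,"z": 0,"wx": 0,"wy": 0,"wz": 0,"hand": -1}]}}

```text
time: 51.05
tool_pos: [0.4822, -0.1295, 0.2543]
tool_rot: [0.0, 0.771, 0.637, 0.0]
contact_force: [-0.9, -0.4, -3.9]
gripper_width: 0.234
grasp_force: 59.6
```

Run:
```python
from h import *
p,R,s=pose(); print(p,s["gripper_width"],s["contact_force"]); delta(cr(-.042,.055,.0757),down(np.pi/2+CY))
w=grab_frame("wrist"); sc=grab_frame("scene"); si=grab_frame("side")
c=calibration("scene"); x,y=proj(c,[cr(0,0,.08)])[0].astype(int); a=cv2.resize(sc[y-50:y+50,x-67:x+66],(400,300),interpolation=cv2.INTER_CUBIC)
c=calibration("side"); x,y=proj(c,[cr(0,0,.08)])[0].astype(int); b=cv2.resize(si[y-50:y+50,x-67:x+66],(400,300),interpolation=cv2.INTER_CUBIC)
cv2.imwrite("pics/comp.png",np.vstack([np.hstack([a,b]),np.hstack([cv2.resize(w,(400,300)),np.zeros((300,400,3),np.uint8)])]))
```

```text
[ 0.48223378 -0.12951988  0.25430371] 0.2337377462748546 [-0.87334776 -0.35171466 -3.85975038]
shift [-0.002 -0.005  1.191] turn [ 0.     0.    -0.002]
```

View pics/comp.png

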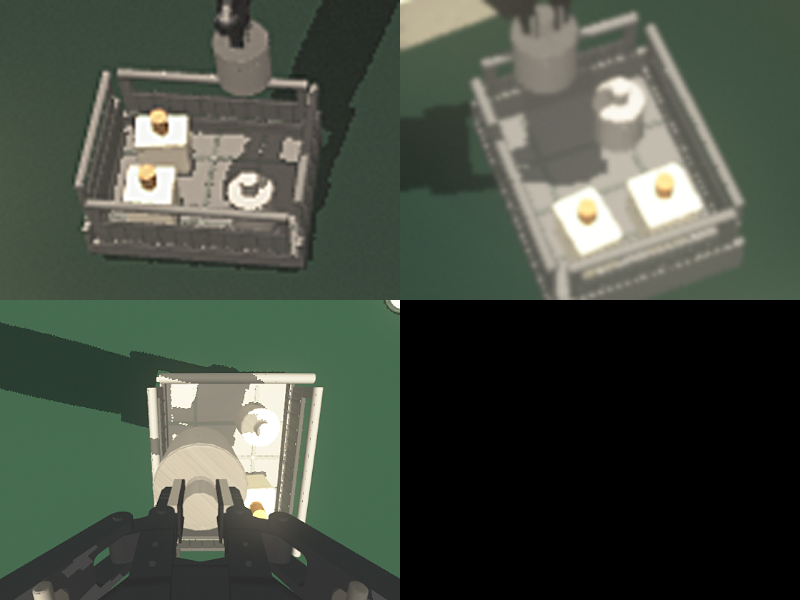

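The composite shows C and D upright at the crate's right end and B upright at the far left. All walls are up, and A hangs over the free near-left spot. Lowering A and letting go.

Call:
{"name": "send_rows", "arguments": {"rows": [{"x": 0,"y": -0.005,"z": 0.15,"wx": 0,"wy": 0,"wz": 0,"hand": -1},{"x": 0,"y": 0,"z": 0.25,"wx": 0,"wy": 0,"wz": 0,"hand": -1},{"x": 0,"y": 0,"z": 0.25,"wx": 0,"wy": 0,"wz": 0,"hand": -1},{"x": 0,"y": 0,"z": 0.25,"wx": 0,"wy": 0,"wz": 0,"hand": -1},{"x": 0,"y": 0,"z": 0.16,"wx": 0,"wy": 0,"wz": 0,"hand": -1},{"x": 0,"y": 0,"z": 0.09,"wx": 0,"wy": 0,"wz": 0,"hand": -1},{"x": 0,"y": 0,"z": 0.04,"wx": 0,"wy": 0,"wz": 0,"hand": -1},{"x": 0,"y": 0,"z": 0,"wx": 0,"wy": 0,"wz": 0,"hand": -1},{"x": 0,"y": 0,"z": 0,"wx": 0,"wy": 0,"wz": 0,"hand": -1},{"x": 0,"y": 0,"z": 0,"wx": 0,"wy": 0,"wz": 0,"hand": -1}]}}

```text
time: 52.03
tool_pos: [0.4823, -0.1298, 0.0768]
tool_rot: [0.001, 0.771, 0.637, 0.0]
contact_force: [-0.2, 0.2, -3.1]
gripper_width: 0.233
grasp_force: 59.6
```

Call:
{"name": "send_rows", "arguments": {"rows": [{"x": 0,"y": 0,"z": 0,"wx": 0,"wy": 0,"wz": 0,"hand": -0.2},{"x": 0,"y": 0,"z": 0,"wx": 0,"wy": 0,"wz": 0,"hand": -0.2},{"x": 0,"y": 0,"z": 0,"wx": 0,"wy": 0,"wz": 0,"hand": -0.2},{"x": 0,"y": 0,"z": -0.1,"wx": 0,"wy": 0,"wz": 0,"hand": -0.2},{"x": 0,"y": 0,"z": -0.26,"wx": 0,"wy": 0,"wz": 0,"hand": -0.2},{"x": 0,"y": 0,"z": -0.27,"wx": 0,"wy": 0,"wz": 0,"hand": -0.2},{"x": 0,"y": 0,"z": -0.27,"wx": 0,"wy": 0,"wz": 0,"hand": -0.2},{"x": 0,"y": 0,"z": -0.27,"wx": 0,"wy": 0,"wz": 0,"hand": -0.2},{"x": 0,"y": 0,"z": -0.27,"wx": 0,"wy": 0,"wz": 0,"hand": -0.2},{"x": 0,"y": 0,"z": -0.27,"wx": 0,"wy": 0,"wz": -0.1,"hand": -0.2}]}}

```text
time: 52.87
tool_pos: [0.4813, -0.1293, 0.3351]
tool_rot: [0.001, 0.745, 0.668, 0.0]
contact_force: [0.3, -1.1, -0.3]
gripper_width: 0.4
grasp_force: 0.0
```

Run:
```python
from h import *
p,R,s=pose(); print(p,s["gripper_width"],s["contact_force"],s["joint_pos"].round(2)); delta([.6035,.2197,.33],down(np.pi/2+HY))
sc=grab_frame("scene"); c=calibration("scene"); cv2.imwrite("pics/s4.png",sc)
```

```text
[ 0.48127031 -0.12926696  0.33508992] 0.3996711470094549 [ 0.25977688 -1.11174224 -0.34449476] [-0.41 -0.3   1.76  0.    1.67 -0.3 ]
shift [2.401 0.557 0.034] turn [ 0.002  0.001 -0.008]
```

Call:
{"name": "send_rows", "arguments": {"rows": [{"x": 0.267,"y": 0.062,"z": 0,"wx": 0,"wy": 0,"wz": 0,"hand": -0.2},{"x": 0.267,"y": 0.062,"z": 0,"wx": 0,"wy": 0,"wz": 0,"hand": -0.2},{"x": 0.267,"y": 0.062,"z": 0,"wx": 0,"wy": 0,"wz": 0,"hand": -0.2},{"x": 0.267,"y": 0.062,"z": 0,"wx": 0,"wy": 0,"wz": 0,"hand": -0.2},{"x": 0.267,"y": 0.062,"z": 0,"wx": 0,"wy": 0,"wz": 0,"hand": -0.2},{"x": 0.267,"y": 0.062,"z": 0,"wx": 0,"wy": 0,"wz": 0,"hand": -0.2},{"x": 0.267,"y": 0.062,"z": 0,"wx": 0,"wy": 0,"wz": 0,"hand": -0.2},{"x": 0.267,"y": 0.062,"z": 0,"wx": 0,"wy": 0,"wz": 0,"hand": -0.2},{"x": 0.265,"y": 0.062,"z": 0,"wx": 0,"wy": 0,"wz": 0,"hand": -0.2},{"x": 0,"y": 0,"z": 0,"wx": 0,"wy": 0,"wz": 0,"hand": -0.2}]}}

```text
time: 53.75
tool_pos: [0.605, 0.2254, 0.3309]
tool_rot: [-0.001, 0.743, 0.669, 0.001]
contact_force: [-0.7, -1.0, -0.6]
gripper_width: 0.401
grasp_force: 0.0
```

Call:
{"name": "send_rows", "arguments": {"rows": [{"x": 0,"y": 0,"z": 0,"wx": 0,"wy": 0,"wz": 0,"hand": -0.2},{"x": 0,"y": 0,"z": 0,"wx": 0,"wy": 0,"wz": 0,"hand": -0.2},{"x": 0,"y": 0,"z": 0,"wx": 0,"wy": 0,"wz": 0,"hand": -0.2},{"x": 0,"y": 0,"z": 0,"wx": 0,"wy": 0,"wz": 0,"hand": -0.2},{"x": 0,"y": 0,"z": 0,"wx": 0,"wy": 0,"wz": 0,"hand": -0.2},{"x": 0,"y": 0,"z": 0,"wx": 0,"wy": 0,"wz": 0,"hand": -0.2},{"x": 0,"y": 0,"z": 0,"wx": 0,"wy": 0,"wz": 0,"hand": -0.2},{"x": 0,"y": 0,"z": 0,"wx": 0,"wy": 0,"wz": 0,"hand": -0.2},{"x": 0,"y": 0,"z": 0,"wx": 0,"wy": 0,"wz": 0,"hand": -0.2},{"x": 0,"y": 0,"z": 0,"wx": 0,"wy": 0,"wz": 0,"hand": -0.2}]}}

```text
time: 54.58
tool_pos: [0.6043, 0.2193, 0.3323]
tool_rot: [0.0, 0.745, 0.667, 0.0]
contact_force: [-0.6, -0.1, 0.7]
gripper_width: 0.401
grasp_force: 0.0
```

Run:
```python
from h import *
p,R,s=pose(); print(p); delta([.6035,.2197,.2601],down(np.pi/2+HY))
c=calibration("wrist"); im=grab_frame("wrist"); cv2.imwrite("pics/b1.png",im)
g=cv2.createCLAHE(6,(8,8)).apply(cv2.cvtColor(im,cv2.COLOR_BGR2GRAY))
L=cv2.createLineSegmentDetector().detect(g[60:330,180:400])[0][:,0]+[180,60,180,60]
print(proj(c,[(.6035,.2197,.27)]).round())
for l in L:
    d=np.abs(l[2:]-l[:2])
    if d[1]>45 and d[0]<20: print(l.round(),plane(c,l.reshape(2,2),.27)[:,:2].round(4).tolist())
```

```text
[0.60427776 0.21929355 0.3322629 ]
shift [ 0.002 -0.005  0.481] turn [ 0.    -0.    -0.009]
[[278. 226.]]
[247. 222. 243. 279.] [[0.5839, 0.2247], [0.5755, 0.1842]]
[234. 124. 233.  66.] [[0.5847, 0.2861], [0.5884, 0.3186]]
[219. 147. 215.  61.] [[0.5736, 0.274], [0.579, 0.3224]]
[219.  64. 222. 129.] [[0.5807, 0.3202], [0.5767, 0.284]]
[237. 182. 235. 126.] [[0.5809, 0.2514], [0.5846, 0.2854]]
[242.  74. 245. 196.] [[0.5931, 0.3133], [0.5846, 0.2422]]
[223. 148. 225. 208.] [[0.5755, 0.273], [0.5713, 0.2354]]
[290. 301. 292. 141.] [[0.6055, 0.1645], [0.618, 0.2728]]
[285. 137. 285.  61.] [[0.6141, 0.2755], [0.6185, 0.3179]]
[331. 183. 329. 228.] [[0.6393, 0.2442], [0.636, 0.2146]]
[323. 328. 315. 283.] [[0.627, 0.1396], [0.6239, 0.176]]
[254. 214. 253. 158.] [[0.5888, 0.2292], [0.593, 0.265]]
[273. 328. 273. 273.] [[0.5909, 0.1438], [0.5961, 0.1867]]
[274. 141. 276. 269.] [[0.6073, 0.274], [0.5985, 0.1892]]
[258. 328. 255. 279.] [[0.5806, 0.1448], [0.5837, 0.1834]]
[241. 183. 239. 126.] [[0.5836, 0.2504], [0.5873, 0.2851]]
[264. 111. 264. 168.] [[0.6031, 0.292], [0.5991, 0.2581]]
[271. 282. 271. 328.] [[0.5939, 0.1803], [0.5895, 0.1439]]
```

Call:
{"name": "send_rows", "arguments": {"rows": [{"x": 0,"y": 0.015,"z": 0.15,"wx": 0,"wy": 0,"wz": 0,"hand": -0.2},{"x": 0,"y": 0,"z": 0.15,"wx": 0,"wy": 0,"wz": 0,"hand": -0.2},{"x": 0,"y": 0,"z": 0.11,"wx": 0,"wy": 0,"wz": 0,"hand": -0.2},{"x": 0,"y": 0,"z": 0.07,"wx": 0,"wy": 0,"wz": 0,"hand": -0.2},{"x": 0,"y": 0,"z": 0,"wx": 0,"wy": 0,"wz": 0,"hand": -0.2},{"x": 0,"y": 0,"z": 0,"wx": 0,"wy": 0,"wz": 0,"hand": -1},{"x": 0,"y": 0,"z": 0,"wx": 0,"wy": 0,"wz": 0,"hand": -1},{"x": 0,"y": 0,"z": 0,"wx": 0,"wy": 0,"wz": 0,"hand": -1},{"x": 0,"y": 0,"z": 0,"wx": 0,"wy": 0,"wz": 0,"hand": -1},{"x": 0,"y": 0,"z": 0,"wx": 0,"wy": 0,"wz": 0,"hand": -1}]}}

```text
time: 55.47
tool_pos: [0.607, 0.2193, 0.2619]
tool_rot: [0.0, 0.745, 0.667, 0.001]
contact_force: [-1.6, -0.7, 2.5]
gripper_width: 0.107
grasp_force: 58.9
```

Run:
```python
from h import *
p,R,s=pose(); print(p,s["gripper_width"],s["contact_force"])
f=np.arcsin(((p[:2]-np.array([.5693,.2244]))@[np.cos(HY),np.sin(HY)])/.1817)+np.pi/2; print(f)
arc(.1817,f,.12,20)
```

```text
[0.60700321 0.21928863 0.26188905] 0.10662968121509793 [-1.56047572 -0.74572005  2.48042687]
1.781650256176555
[(-0.1, 0.016), (-0.1, 0.009), (-0.1, 0.0), (-0.101, -0.008), (-0.099, -0.016), (-0.098, -0.024), (-0.095, -0.033), (-0.092, -0.04), (-0.089, -0.048), (-0.084, -0.055), (-0.079, -0.062), (-0.074, -0.068), (-0.068, -0.074), (-0.062, -0.08), (-0.055, -0.084), (-0.048, -0.089), (-0.04, -0.092), (-0.032, -0.095), (-0.024, -0.098), (-0.017, -0.099)]
```

Call:
{"name": "send_rows", "arguments": {"rows": [{"x": 0,"y": -0.1,"z": -0.016,"wx": 0,"wy": 0,"wz": 0,"hand": -1},{"x": 0,"y": -0.1,"z": -0.009,"wx": 0,"wy": 0,"wz": 0,"hand": -1},{"x": 0,"y": -0.1,"z": 0,"wx": 0,"wy": 0,"wz": 0,"hand": -1},{"x": 0,"y": -0.101,"z": 0.008,"wx": 0,"wy": 0,"wz": 0,"hand": -1},{"x": 0,"y": -0.099,"z": 0.016,"wx": 0,"wy": 0,"wz": 0,"hand": -1},{"x": 0,"y": -0.098,"z": 0.024,"wx": 0,"wy": 0,"wz": 0,"hand": -1},{"x": 0,"y": -0.095,"z": 0.033,"wx": 0,"wy": 0,"wz": 0,"hand": -1},{"x": 0,"y": -0.092,"z": 0.04,"wx": 0,"wy": 0,"wz": 0,"hand": -1},{"x": 0,"y": -0.089,"z": 0.048,"wx": 0,"wy": 0,"wz": 0,"hand": -1},{"x": 0,"y": -0.084,"z": 0.055,"wx": 0,"wy": 0,"wz": 0,"hand": -1}]}}

```text
time: 56.3
tool_pos: [0.466, 0.235, 0.2332]
tool_rot: [0.003, 0.745, 0.667, 0.004]
contact_force: [4.5, -0.8, 2.6]
gripper_width: 0.106
grasp_force: 61.1
```

Call:
{"name": "send_rows", "arguments": {"rows": [{"x": 0,"y": -0.079,"z": 0.062,"wx": 0,"wy": 0,"wz": 0,"hand": -1},{"x": 0,"y": -0.074,"z": 0.068,"wx": 0,"wy": 0,"wz": 0,"hand": -1},{"x": 0,"y": -0.068,"z": 0.074,"wx": 0,"wy": 0,"wz": 0,"hand": -1},{"x": 0,"y": -0.062,"z": 0.08,"wx": 0,"wy": 0,"wz": 0,"hand": -1},{"x": 0,"y": -0.055,"z": 0.084,"wx": 0,"wy": 0,"wz": 0,"hand": -1},{"x": 0,"y": -0.048,"z": 0.089,"wx": 0,"wy": 0,"wz": 0,"hand": -1},{"x": 0,"y": -0.04,"z": 0.092,"wx": 0,"wy": 0,"wz": 0,"hand": -1},{"x": 0,"y": -0.032,"z": 0.095,"wx": 0,"wy": 0,"wz": 0,"hand": -1},{"x": 0,"y": -0.024,"z": 0.06,"wx": 0,"wy": 0,"wz": 0,"hand": -1},{"x": 0,"y": -0.01,"z": 0.05,"wx": 0,"wy": 0,"wz": 0,"hand": -1}]}}

```text
time: 57.13
tool_pos: [0.3923, 0.2436, 0.1176]
tool_rot: [0.002, 0.745, 0.667, 0.003]
contact_force: [4.4, -10.8, 1.2]
gripper_width: 0.102
grasp_force: 58.6
```

Run:
```python
from h import *
p,R,s=pose(); print(p,s["gripper_width"],s["contact_force"]); delta([.3905,.2429,.1025],down(np.pi/2+HY))
```

```text
[0.3923159  0.24356531 0.11762723] 0.10246616220436784 [  4.35086107 -10.84763649   1.18227146]
shift [-0.006 -0.012  0.101] turn [ 0.008 -0.003 -0.009]
```

Call:
{"name": "send_rows", "arguments": {"rows": [{"x": 0,"y": -0.005,"z": 0.04,"wx": 0,"wy": 0,"wz": 0,"hand": -1},{"x": 0,"y": -0.005,"z": 0.03,"wx": 0,"wy": 0,"wz": 0,"hand": -1},{"x": 0,"y": 0,"z": 0.02,"wx": 0,"wy": 0,"wz": 0,"hand": -1},{"x": 0,"y": 0,"z": 0.01,"wx": 0,"wy": 0,"wz": 0,"hand": -1},{"x": 0,"y": 0,"z": 0,"wx": 0,"wy": 0,"wz": 0,"hand": -1},{"x": 0,"y": 0,"z": 0,"wx": 0,"wy": 0,"wz": 0,"hand": -1},{"x": 0,"y": 0,"z": 0,"wx": 0,"wy": 0,"wz": 0,"hand": -1},{"x": 0,"y": 0,"z": 0,"wx": 0,"wy": 0,"wz": 0,"hand": -1},{"x": 0,"y": 0,"z": 0,"wx": 0,"wy": 0,"wz": 0,"hand": -1},{"x": 0,"y": 0,"z": 0,"wx": 0,"wy": 0,"wz": 0,"hand": -1}]}}

```text
time: 57.97
tool_pos: [0.3924, 0.2462, 0.1129]
tool_rot: [-0.0, 0.745, 0.667, 0.004]
contact_force: [-18.7, -3.1, 46.5]
gripper_width: 0.1
grasp_force: 68.2
```

Call:
{"name": "send_rows", "arguments": {"rows": [{"x": 0,"y": 0,"z": -0.01,"wx": 0,"wy": 0,"wz": 0,"hand": -0.34},{"x": 0,"y": 0,"z": 0,"wx": 0,"wy": 0,"wz": 0,"hand": -0.34},{"x": 0,"y": 0,"z": 0,"wx": 0,"wy": 0,"wz": 0,"hand": -0.34},{"x": 0,"y": 0,"z": -0.2,"wx": 0,"wy": 0,"wz": 0,"hand": -0.34},{"x": 0,"y": 0,"z": -0.25,"wx": 0,"wy": 0,"wz": 0,"hand": -0.34},{"x": 0,"y": 0,"z": -0.25,"wx": 0,"wy": 0,"wz": 0,"hand": -0.34},{"x": 0,"y": 0,"z": -0.1,"wx": 0,"wy": 0,"wz": 0,"hand": -0.34},{"x": 0,"y": 0,"z": 0,"wx": 0,"wy": 0,"wz": 0,"hand": -0.34},{"x": 0,"y": 0,"z": 0,"wx": 0,"wy": 0,"wz": 0,"hand": -0.34},{"x": 0,"y": 0,"z": 0,"wx": 0,"wy": 0,"wz": 0,"hand": -0.34}]}}

```text
time: 58.8
tool_pos: [0.3879, 0.2427, 0.2213]
tool_rot: [-0.001, 0.745, 0.667, -0.002]
contact_force: [0.3, -0.1, -0.4]
gripper_width: 0.332
grasp_force: 0.0
```

Run:
```python
from h import *
p,R,s=pose(); print(p,s["contact_force"]); delta([.4500,.2367,.19],down(np.pi/2+HY)); delta([.4500,.2367,.19],R)
c=calibration("wrist"); im=grab_frame("wrist"); cv2.imwrite("pics/l1.png",im)
hsv=cv2.cvtColor(im,cv2.COLOR_BGR2HSV)
print("bar pred",proj(c,[ch(-.109,.055,.115),ch(-.109,-.055,.115)]).round().tolist())
g=cv2.createCLAHE(6,(8,8)).apply(cv2.cvtColor(im,cv2.COLOR_BGR2GRAY))
L=cv2.createLineSegmentDetector().detect(g[20:300,100:460])[0][:,0]+[100,20,100,20]
for l in L:
    d=np.abs(l[2:]-l[:2])
    if d[1]>60:
        q=plane(c,l.reshape(2,2),.115)[:,:2]-HC; print(l.round(),np.c_[q@[np.cos(HY),np.sin(HY)],q@[-np.sin(HY),np.cos(HY)]].round(4).tolist())
# same lines test with scene view: lid top mask before and now
a=cv2.imread("pics/scene0.png"); b=grab_frame("scene"); cv2.imwrite("pics/s5.png",b)
for x in (a,b):
    m=cv2.inRange(cv2.cvtColor(x,cv2.COLOR_BGR2HSV),(5,90,80),(20,255,255)); n,l,st,ce=cv2.connectedComponentsWithStats(m)
    print([st[i].tolist() for i in range(1,n) if st[i,4]>300 and 140<st[i,1]<220])
```

```text
[0.38790463 0.24269488 0.22133405] [ 0.3243402  -0.07854881 -0.41965649]
shift [0.006 0.417 0.208] turn [-0.004  0.002 -0.009]
shift [0.006 0.417 0.208] turn [0. 0. 0.]
bar pred [[283.0, 135.0], [283.0, 272.0]]
[292. 246. 294. 151.] [[-0.1023, -0.0318], [-0.101, 0.0436]]
[319. 152. 316. 253.] [[-0.082, 0.0426], [-0.0825, -0.0385]]
[278. 137. 278. 272.] [[-0.1121, 0.0537], [-0.1132, -0.0549]]
[323.  34. 320. 136.] [[-0.0813, 0.1218], [-0.0819, 0.0543]]
[329. 219. 331. 152.] [[-0.0732, -0.01], [-0.073, 0.0426]]
[345.  20. 341. 127.] [[-0.0669, 0.1305], [-0.0669, 0.0606]]
[369.  21. 360. 159.] [[-0.0506, 0.1303], [-0.0517, 0.0368]]
[410. 294. 442.  21.] [[-0.0026, -0.0767], [-0.0009, 0.1304]]
[435.  20. 417. 163.] [[-0.0055, 0.1305], [-0.0082, 0.0337]]
[383. 162. 395.  20.] [[-0.034, 0.0347], [-0.0328, 0.1303]]
[456.  71. 436. 221.] [[0.0127, 0.0986], [0.0116, -0.0117]]
[406.  92. 413.  20.] [[-0.0215, 0.0843], [-0.0209, 0.1303]]
[401.  21. 387. 184.] [[-0.0291, 0.1303], [-0.0299, 0.0178]]
[459. 148. 439. 298.] [[0.0218, 0.0448], [0.0223, -0.0805]]
[444. 111. 456.  20.] [[0.0076, 0.0714
[... 286 characters left out ...]
[[-0.0157, 0.0321], [-0.0161, -0.0412]]
[458. 223. 447. 298.] [[0.0296, -0.0138], [0.0291, -0.0807]]
[420.  88. 428.  20.] [[-0.0117, 0.0869], [-0.0104, 0.1304]]
[443. 298. 459. 195.] [[0.0259, -0.0807], [0.0268, 0.0095]]
[442.  70. 432. 158.] [[0.0026, 0.0987], [0.0022, 0.0376]]
[427. 225. 444. 111.] [[0.005, -0.0148], [0.0076, 0.0713]]
[422. 233. 414. 294.] [[0.0015, -0.0219], [0.0011, -0.0766]]
[390. 294. 399. 208.] [[-0.0197, -0.0765], [-0.0189, -0.0011]]
[393. 227. 385. 298.] [[-0.0221, -0.0165], [-0.0232, -0.0801]]
[448. 186. 459. 112.] [[0.0171, 0.0164], [0.0181, 0.0707]]
[365. 166. 373.  48.] [[-0.0472, 0.0322], [-0.0464, 0.1131]]
[[306, 156, 82, 36, 2786]]
[[306, 156, 82, 36, 2747]]
```

The lid's outline in the scene view matches the start exactly, so it is shut. Next, the latch.

Call:
{"name": "send_rows", "arguments": {"rows": [{"x": 0,"y": 0.14,"z": 0,"wx": 0,"wy": 0,"wz": 0,"hand": -0.3},{"x": 0,"y": 0.14,"z": 0,"wx": 0,"wy": 0,"wz": 0,"hand": -0.3},{"x": 0.006,"y": 0.137,"z": 0,"wx": 0,"wy": 0,"wz": 0,"hand": -0.3},{"x": 0,"y": 0,"z": 0,"wx": 0,"wy": 0,"wz": 0,"hand": -0.3},{"x": 0,"y": 0,"z": 0.15,"wx": 0,"wy": 0,"wz": 0,"hand": -0.3},{"x": 0,"y": 0,"z": 0.05,"wx": 0,"wy": 0,"wz": 0,"hand": -0.3},{"x": 0,"y": 0,"z": 0,"wx": 0,"wy": 0,"wz": 0,"hand": -0.3},{"x": 0,"y": 0,"z": 0,"wx": 0,"wy": 0,"wz": 0,"hand": -0.3},{"x": 0,"y": 0,"z": 0,"wx": 0,"wy": 0,"wz": 0,"hand": -0.3},{"x": 0,"y": 0,"z": 0,"wx": 0,"wy": 0,"wz": 0,"hand": -0.3}]}}

```text
time: 59.73
tool_pos: [0.4513, 0.2375, 0.1948]
tool_rot: [0.0, 0.745, 0.667, 0.001]
contact_force: [-0.4, 0.4, 0.2]
gripper_width: 0.351
grasp_force: 0.0
```

Run:
```python
from h import *
delta([.4505,.2367,.133],down(np.pi/2+HY))
c=calibration("wrist"); im=grab_frame("wrist"); cv2.imwrite("pics/n1.png",im)
x,y=proj(c,[(.45,.2367,.158)])[0].round().astype(int); print(x,y)
g=cv2.cvtColor(im,cv2.COLOR_BGR2GRAY); print([g[r,x-24:x+25:3].tolist() for r in (y-20,y,y+15)])
```

```text
shift [-0.006 -0.005  0.412] turn [ 0.002 -0.001 -0.009]
277 242
[[119, 185, 182, 184, 182, 168, 49, 47, 49, 48, 49, 51, 47, 66, 182, 180, 179], [198, 208, 118, 153, 178, 167, 46, 50, 50, 50, 49, 50, 49, 90, 176, 167, 125], [199, 206, 210, 205, 202, 198, 50, 51, 52, 52, 54, 52, 52, 85, 129, 128, 127]]
```

Call:
{"name": "send_rows", "arguments": {"rows": [{"x": -0.006,"y": 0,"z": 0.15,"wx": 0,"wy": 0,"wz": 0,"hand": -0.3},{"x": 0,"y": 0,"z": 0.15,"wx": 0,"wy": 0,"wz": 0,"hand": -0.3},{"x": 0,"y": 0,"z": 0.11,"wx": 0,"wy": 0,"wz": 0,"hand": -0.3},{"x": 0,"y": 0,"z": 0,"wx": 0,"wy": 0,"wz": 0,"hand": -0.3},{"x": 0,"y": 0,"z": 0,"wx": 0,"wy": 0,"wz": 0,"hand": -1},{"x": 0,"y": 0,"z": 0,"wx": 0,"wy": 0,"wz": 0,"hand": -1},{"x": 0,"y": 0,"z": 0,"wx": 0,"wy": 0,"wz": 0,"hand": -1},{"x": 0,"y": 0,"z": 0,"wx": 0,"wy": 0,"wz": 0,"hand": -1},{"x": 0,"y": 0,"z": 0,"wx": 0,"wy": 0,"wz": 0,"hand": -1},{"x": 0,"y": 0,"z": 0,"wx": 0,"wy": 0,"wz": 0,"hand": -1}]}}

```text
time: 60.62
tool_pos: [0.4515, 0.2365, 0.1333]
tool_rot: [0.0, 0.745, 0.667, 0.001]
contact_force: [-0.1, -0.6, 0.6]
gripper_width: 0.15
grasp_force: 63.2
```

Call:
{"name": "send_rows", "arguments": {"rows": [{"x": 0,"y": 0,"z": 0,"wx": 0,"wy": 0,"wz": 0.155,"hand": -1},{"x": 0,"y": 0,"z": 0,"wx": 0,"wy": 0,"wz": 0.155,"hand": -1},{"x": 0,"y": 0,"z": 0,"wx": 0,"wy": 0,"wz": 0.155,"hand": -1},{"x": 0,"y": 0,"z": 0,"wx": 0,"wy": 0,"wz": 0.155,"hand": -1},{"x": 0,"y": 0,"z": 0,"wx": 0,"wy": 0,"wz": 0.155,"hand": -1},{"x": 0,"y": 0,"z": 0,"wx": 0,"wy": 0,"wz": 0.155,"hand": -1},{"x": 0,"y": 0,"z": 0,"wx": 0,"wy": 0,"wz": 0.155,"hand": -1},{"x": 0,"y": 0,"z": 0,"wx": 0,"wy": 0,"wz": 0.155,"hand": -1},{"x": 0,"y": 0,"z": 0,"wx": 0,"wy": 0,"wz": 0.155,"hand": -1},{"x": 0,"y": 0,"z": 0,"wx": 0,"wy": 0,"wz": 0.155,"hand": -1}]}}

```text
time: 61.45
tool_pos: [0.4516, 0.2364, 0.1333]
tool_rot: [0.0, 0.993, 0.119, 0.001]
contact_force: [-0.3, -1.6, -0.1]
gripper_width: 0.148
grasp_force: 63.4
```

Call:
{"name": "send_rows", "arguments": {"rows": [{"x": 0,"y": 0,"z": 0,"wx": 0,"wy": 0,"wz": 0.155,"hand": -1},{"x": 0,"y": 0,"z": 0,"wx": 0,"wy": 0,"wz": 0.155,"hand": -1},{"x": 0,"y": 0,"z": 0,"wx": 0,"wy": 0,"wz": 0.05,"hand": -1},{"x": 0,"y": 0,"z": 0,"wx": 0,"wy": 0,"wz": 0,"hand": -1},{"x": 0,"y": 0,"z": 0,"wx": 0,"wy": 0,"wz": 0,"hand": -1},{"x": 0,"y": 0,"z": 0,"wx": 0,"wy": 0,"wz": 0,"hand": -1},{"x": 0,"y": 0,"z": 0,"wx": 0,"wy": 0,"wz": 0,"hand": -1},{"x": 0,"y": 0,"z": 0,"wx": 0,"wy": 0,"wz": 0,"hand": -1},{"x": 0,"y": 0,"z": 0,"wx": 0,"wy": 0,"wz": 0,"hand": -1},{"x": 0,"y": 0,"z": 0,"wx": 0,"wy": 0,"wz": 0,"hand": -1}]}}

```text
time: 62.28
tool_pos: [0.4516, 0.2363, 0.1332]
tool_rot: [-0.0, 1.0, -0.02, 0.001]
contact_force: [-0.7, -3.7, 5.6]
gripper_width: 0.152
grasp_force: 64.1
```

Run:
```python
from h import *
p,R,s=pose(); print(p,R.as_matrix()[:,0].round(3),np.degrees(R.as_euler('ZYX'))[0],s["ft_torque"],s["contact_force"],s["gripper_width"],s["joint_pos"].round(2))
```

```text
[0.45162979 0.23633155 0.13319592] [ 0.999 -0.039  0.001] -2.2422128768657905 [-0.4587942   0.12027817  0.02025702] [-0.70363923 -3.68609887  5.55541035] 0.15208694169055875 [ 0.34 -0.15  1.97 -0.    1.31  1.95]
```

Call:
{"name": "send_rows", "arguments": {"rows": [{"x": 0,"y": 0,"z": 0,"wx": 0,"wy": 0,"wz": 0,"hand": -0.2},{"x": 0,"y": 0,"z": 0,"wx": 0,"wy": 0,"wz": 0,"hand": -0.2},{"x": 0,"y": 0,"z": 0,"wx": 0,"wy": 0,"wz": 0,"hand": -0.2},{"x": 0,"y": 0,"z": -0.1,"wx": 0,"wy": 0,"wz": 0,"hand": -0.2},{"x": 0,"y": 0,"z": -0.25,"wx": 0,"wy": 0,"wz": 0,"hand": -0.2},{"x": 0,"y": 0,"z": -0.25,"wx": 0,"wy": 0,"wz": 0,"hand": -0.2},{"x": 0,"y": 0,"z": -0.25,"wx": 0,"wy": 0,"wz": 0,"hand": -0.2},{"x": 0,"y": 0,"z": -0.25,"wx": 0,"wy": 0,"wz": 0,"hand": -0.2},{"x": 0,"y": 0,"z": 0,"wx": 0,"wy": 0,"wz": 0,"hand": -0.2},{"x": 0,"y": 0,"z": 0,"wx": 0,"wy": 0,"wz": 0,"hand": -0.2}]}}

```text
time: 63.12
tool_pos: [0.4522, 0.237, 0.3006]
tool_rot: [-0.001, 1.0, -0.02, 0.003]
contact_force: [-0.2, -0.4, -0.0]
gripper_width: 0.399
grasp_force: 0.0
```

Run:
```python
from h import *
p,R,s=pose(); print(p,s["contact_force"],s["time"])
c=calibration("wrist"); im=grab_frame("wrist"); x,y=proj(c,[(.45,.2367,.158)])[0].round().astype(int)
d=(cv2.cvtColor(im,cv2.COLOR_BGR2GRAY)<70).astype(np.uint8); w=32; print(x,y); q=np.zeros_like(d); q[y-w:y+w,x-w:x+w]=d[y-w:y+w,x-w:x+w]
n,l,st,ce=cv2.connectedComponentsWithStats(q); i=1+st[1:,4].argmax(); r=cv2.minAreaRect(np.argwhere(l==i)[:,::-1].astype(np.float32)); print(st[i],r)
P=plane(c,cv2.boxPoints(r),.158)[:,:2]; print(P.round(4).tolist())
# canister knobs in the side and scene views: gold knobs
for n in ("scene","side"):
    cs=calibration(n); im=grab_frame(n); cv2.imwrite(f"pics/f_{n}.png",im); h=cv2.cvtColor(im,cv2.COLOR_BGR2HSV)
    x,y=proj(cs,[cr(0,0,.08)])[0].astype(int); m=np.zeros(h.shape[:2],np.uint8); m[y-50:y+50,x-60:x+60]=cv2.inRange(h,(8,90,60),(32,255,255))[y-50:y+50,x-60:x+60]
    k,l,st,ce=cv2.connectedComponentsWithStats(m)
    for i in range(1,k):
        if st[i,4]>8:
            d=plane(cs,ce[i],.085)[0,:2]-CC; print(n,st[i,4],(d@[np.cos(CY),np.sin(CY)]).round(3),(d@[-np.sin(CY),np.cos(CY)]).round(3))
    m=np.zeros(h.shape[:2],np.uint8)
```

```text
[0.4522383  0.23699452 0.30057174] [-0.23641433 -0.38172756 -0.03354399] 63.1167
281 201
[ 249  169   64   64 1683] ((280.5, 200.5), (63.0, 63.0), 90.0)
[[0.4797, 0.2629], [0.4776, 0.2086], [0.4202, 0.2094], [0.4224, 0.2666]]
scene 41 -0.041 -0.062
scene 36 0.045 -0.061
side 13 0.04 -0.067
side 14 -0.044 -0.067
```

Call:
{"name": "send_rows", "arguments": {"rows": [{"x": 0,"y": 0.27,"z": -0.05,"wx": 0,"wy": 0,"wz": 0,"hand": -0.2},{"x": 0,"y": 0.27,"z": -0.05,"wx": 0,"wy": 0,"wz": 0,"hand": -0.2},{"x": 0,"y": 0.27,"z": -0.05,"wx": 0,"wy": 0,"wz": 0,"hand": -0.2},{"x": 0,"y": 0.27,"z": -0.05,"wx": 0,"wy": 0,"wz": 0,"hand": -0.2},{"x": 0,"y": 0.27,"z": -0.05,"wx": 0,"wy": 0,"wz": 0,"hand": -0.2},{"x": 0,"y": 0.27,"z": -0.05,"wx": 0,"wy": 0,"wz": 0,"hand": -0.2},{"x": 0,"y": 0.27,"z": -0.05,"wx": 0,"wy": 0,"wz": 0,"hand": -0.2},{"x": 0,"y": 0.27,"z": -0.05,"wx": 0,"wy": 0,"wz": 0,"hand": -0.2},{"x": 0,"y": 0.27,"z": -0.05,"wx": 0,"wy": 0,"wz": 0,"hand": -0.2},{"x": 0,"y": 0.27,"z": 0,"wx": 0,"wy": 0,"wz": 0,"hand": -0.2}]}}

```text
time: 64.1
tool_pos: [0.4345, -0.1703, 0.3644]
tool_rot: [-0.0, 1.0, -0.02, -0.0]
contact_force: [1.5, -0.5, 0.4]
gripper_width: 0.4
grasp_force: 0.0
```

Call:
{"name": "send_rows", "arguments": {"rows": [{"x": 0.1,"y": 0.15,"z": 0,"wx": 0,"wy": 0,"wz": 0,"hand": -0.2},{"x": 0,"y": 0,"z": 0,"wx": 0,"wy": 0,"wz": 0,"hand": -0.2},{"x": 0,"y": 0,"z": 0,"wx": 0,"wy": 0,"wz": 0,"hand": -0.2},{"x": 0,"y": 0,"z": 0,"wx": 0,"wy": 0,"wz": 0,"hand": -0.2},{"x": 0,"y": 0,"z": 0,"wx": 0,"wy": 0,"wz": 0,"hand": -0.2},{"x": 0,"y": 0,"z": 0,"wx": 0,"wy": 0,"wz": 0,"hand": -0.2},{"x": 0,"y": 0,"z": 0,"wx": 0,"wy": 0,"wz": 0,"hand": -0.2},{"x": 0,"y": 0,"z": 0,"wx": 0,"wy": 0,"wz": 0,"hand": -0.2},{"x": 0,"y": 0,"z": 0,"wx": 0,"wy": 0,"wz": 0,"hand": -0.2},{"x": 0,"y": 0,"z": 0,"wx": 0,"wy": 0,"wz": 0,"hand": -0.2}]}}

```text
time: 64.93
tool_pos: [0.4491, -0.1912, 0.365]
tool_rot: [0.0, 1.0, -0.02, 0.0]
contact_force: [1.2, 0.1, 0.1]
gripper_width: 0.399
grasp_force: 0.0
```

Run:
```python
from h import *
p,R,s=pose(); print(p)
c=calibration("wrist"); im=grab_frame("wrist"); cv2.imwrite("pics/f_w.png",im); g=cv2.cvtColor(im,cv2.COLOR_BGR2GRAY)
g=cv2.createCLAHE(3,(8,8)).apply(g)
h=cv2.HoughCircles(g,cv2.HOUGH_GRADIENT,1.5,20,param1=100,param2=28,minRadius=18,maxRadius=34)
rot=lambda P:((P[:2]-CC)@[np.cos(CY),np.sin(CY)],(P[:2]-CC)@[-np.sin(CY),np.cos(CY)])
for q in h[0,:10]:
    P=plane(c,q[:2],.07)[0]; dep=(c["R"]@P+c["t"])[2]; print(q.round(),"u,v",np.round(rot(P),3),"R mm",round(float(q[2]*dep/332*1000),1))
print("exp",proj(c,[cr(-.042,.055,.07),cr(.042,.058,.07)]).round().tolist())
b=grab_frame("scene"); a=cv2.imread("pics/scene0.png"); cv2.imwrite("pics/f_s2.png",b)
for z in (a,b):
    d=cv2.cvtColor(z,cv2.COLOR_BGR2GRAY)[148:172,336:358]<60; q=np.argwhere(d); print("latch dark",len(q),q.min(0),q.max(0)); print("\n".join("".join("#" if v else "." for v in r) for r in d))
```

```text
[ 0.44913606 -0.19115605  0.36496521]
[322. 166.  30.] u,v [-0.048 -0.065] R mm 39.4
[232.  76.  22.] u,v [0.045 0.065] R mm 26.5
[217.  55.  33.] u,v [0.067 0.085] R mm 40.0
[301. 178.  33.] u,v [-0.068 -0.04 ] R mm 44.1
[206. 158.  33.] u,v [-0.06   0.087] R mm 43.4
[ 28. 170.  33.] u,v [-0.111  0.324] R mm 43.8
[334. 184.  33.] u,v [-0.069 -0.085] R mm 44.4
[229. 149.  28.] u,v [-0.044  0.059] R mm 36.7
[280.  58.  30.] u,v [0.074 0.009] R mm 36.1
[332.  88.  33.] u,v [ 0.05  -0.061] R mm 41.0
exp [[232.0, 148.0], [237.0, 80.0]]
latch dark 59 [2 6] [16 19]
......................
......................
........###...........
.......#####..........
.......#####.......#..
.......#####.......#..
.......####........#..
......#####........#..
.......##..#..........
........####..........
........##.#..........
.........###..........
.........###..........
.........###..........
.........###..........
.........###..........
.........###..........
......................
......................
......................
......................
......................
......................
......................
latch dark 62 [2 6] [16 19]
......................
......................
........###...........
.......####...........
.......#####......##..
.......#####.......#..
.......####........#..
......#####........#..
.......#####..........
........####..........
........####..........
.........###..........
.........###..........
.........###..........
.........###..........
.........###..........
.........###..........
......................
......................
......................
......................
......................
......................
......................
```

Latch, lid and canisters check out numerically, so I'm handing in.

```bash
python3 -c "
from plant import job_done
print(job_done())"
```

```text
the job is handed in; nothing more can be done
None
```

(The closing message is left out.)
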